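Slide a flat case out from under the viewing lamp and stack it on the pile

TASK

Move the flat case from the channel of the viewing stand onto the pile of two cases like it: push it from behind along the channel until about 55 mm of it sticks out under the lamp, still lying level, then grip that overhanging end, draw it straight out and set it flat, flush and square on the pile. The lamp bar hangs low over that end, so come in with the gripper tilted and do not knock the lamp. Keep the case level, do not drop it, and leave the pile, the carton, the dish and the beaker where they stand.

Things in the scene. Friction and masses are not known exactly. Their poses are not given: they have to be found in the camera images.
- stand_edge (a point): Centre of the outlet edge of the fixed stand's channel floor, 50 mm above the bench. y points out of the channel (the push direction, roughly to the robot's left), z up, x across. Grey plinth 84 mm wide; floor from y = 0 to -180 mm; channel 68 mm wide between 8 mm thick walls 21 mm high, both ends open, open above behind the lamp.
- lamp: White lamp bar fixed to the stand over the outlet, 124 mm across the channel (x), 60 mm along it (y), 36 mm high; origin at the centre of its underside, 58 mm above the channel floor. It spans y = -32 to +28 mm from stand_edge. Two 10 x 16 mm posts carry it, outside the walls (x = +-47 mm, y = -10 to -26 mm).
- slide_case_center (a point): Centre, half-way up, of the loose flat closed case to move: 64 wide (x), 140 long (y, along the channel), 18 mm thick, about 0.11 kg, rigid, z up. Lower 9 mm: black base 58 x 132 mm; upper 9 mm: grey lid 64 x 140 mm, fixed to it. Starts wholly in the channel, about 2 mm from each wall, front end 5 to 35 mm behind the outlet edge; friction unknown.
- pile_top_center (a point): Centre (half-way up) of the upper case of the pile, same case as slide_case (64 x 140 x 18 mm, x across, y along, z up). Its top face, 9 mm above this point, is where the slide case goes. The two pile cases are loose, lying square on each other on the bench, top face 36 mm above it.
- pile_low_center (a point): Centre of the lower case of the pile, same size, lying on the bench directly below pile_top.
- slide_case: The slide case itself; origin at the centre of its underside, axes as slide_case_center.
- pile_top: Upper case of the pile; origin at the centre of its underside.
- pile_low: Lower case of the pile; origin at the centre of its underside.
- filter_box: Bystander: flat square yellow and brown carton 115 x 115 x 32 mm on the bench near the pile (it and the pile swap places); origin at the centre of its underside.
- petri_dish: Bystander: round dish of 67 mm diameter, 16 mm high, on the bench; origin at the centre of its underside.
- beaker: Bystander: small glass beaker 45 x 49 mm, 58 mm high, on the bench near the rear end of the stand; origin at the centre of its underside.

How it is judged:
On the way, in this order (a step that is already met when the one before it is completed fails the run):
1. the case lies level in the channel, its front end 40 to 68 mm out over the outlet edge (y of slide_case_center in the frame of stand_edge between -0.03 and -0.002 m and z of slide_case_center in the frame of stand_edge between 0.005 and 0.013 m and angle between slide_case_center's own z axis and vertical below 0.08 rad), for 0.2 s.
2. the case, held in the fingers, is wholly out of the channel (y of slide_case_center in the frame of stand_edge above 0.072 m and contact force between the fingers and slide_case above 1 N and height (world z) of slide_case_center above 0.035 m), for 0.1 s.
At the end, for the whole second after the job is handed in: The slide case lies flat (within 3 degrees), released and at rest on the pile, its centre within 8 mm of the top case's centre, its long side within 0.10 rad of that case's (either end first); the two pile cases lie square within 8 mm and within 20 mm of where they stood (horizontal distance between slide_case_center and pile_top_center below 0.008 m and angle between the y axis of slide_case and the y axis of pile_top, either way round below 0.1 rad and z of slide_case_center in the frame of pile_top_center between 0.0155 and 0.0205 m and angle between each of slide_case_center, pile_top_center's own z axis and vertical below 0.05 rad and horizontal distance between pile_top_center and pile_low_center below 0.008 m and distance of each of pile_low, pile_top from where it was at the start of the episode below 0.02 m and linear speed of slide_case below 0.02 m/s); the robot touches nothing.
It fails at once if the lamp is knocked (more than 10 N) (contact force between any of the arm, the fingers and lamp above 10 N).
It fails at once if the slide case is dropped (faster than 0.6 m/s with no finger on it) or falls to the bench ((linear speed of slide_case above 0.6 m/s and contact force between the fingers and slide_case below 0.05 N) or height (world z) of slide_case_center below 0.03 m).
It fails at once if the slide case is tipped by more than 29 degrees (angle between slide_case_center's own z axis and vertical above 0.5 rad).
It fails at once if the pile is shoved by more than 20 mm (distance of any of pile_low, pile_top from where it was at the start of the episode above 0.02 m).
It fails at once if a bystander is moved by more than 20 mm (distance of any of filter_box, petri_dish, beaker from where it was at the start of the episode above 0.02 m).
It also fails if it takes over 62 s, if anything falls off the work surface, if the arm or the gripper's body presses on something with over 40 N, if the wrist force passes 120 N, or if a joint passes its speed limit or range.

ROBOT

A 6-joint arm with a two-finger parallel gripper is mounted at the origin on a cart in front of the work surface, level with it; the furniture and walls round the work are solid. World frame = base frame: x ahead of the robot, y to its left, z up, the work surface at z = 0. Lengths are in m, angles in rad, forces in N, time in s.
With the tool pointing down it reaches from about 0.25 to 0.725 m from the base axis. Payload 4 kg.
Tool frame: the origin (TCP) lies midway between the tips of the shut fingers; the grasp point (between the pads) lies bot.pinch_z behind it (bot.pinch_z is the distance from the TCP to the grasp point, in m); z points along the fingers, y is the direction in which the jaws open and shut (so a half turn about z gives the same grasp; the last joint's range is limited). The gripper opens to 85 mm and grips with 20 to 120 N. Pads are 22 mm wide; open, the fingers measure 114 mm over their backs; the gripper's body (76 mm by 85 mm) begins 54 mm behind the grasp point. The pads swing forward as they close: fully open they stand 13 mm farther back than shut.
Start: joints at [1.265, 0.241, 0.005, 1.335, 0, 1.571], TCP at [0.151, 0.477, 0.231] pointing down, gripper open.
Joint ranges: [-2.72, 2.72], [-1.05, 1.87], [-1.09, 1.28], [-1.99, 2.15], [-1.42, 1.44], [-3.14, 3.14]. Speed limits (rad/s): [2.79, 2.79, 3.14, 3.14, 3.14, 3.14].

INTERFACE

Orientations are given as a unit quaternion [x, y, z, w].
In Python, from workcell import bot gives the robot as it stands. The module is installed in compiled form; this text tells all that it offers.
- The arm moves only by the tool move_arm, never from a script. Its argument "series" is a list that holds one entry, the list of rows, each a list of 7 numbers: the shift along the world's x, y, z in cm, then the turn, a rotation vector about the world's x, y, z in degrees, then the opening, from 0 (shut) to 1 (fully open). A call has exactly 5 rows; each row shifts and turns the pose as measured when the row begins; what a row does not reach is not made up. A row lasts 1/10 s, in which the tool goes at most 50 mm and 8.59 degrees, less where a joint would pass 70% of its speed; a pose out of reach is approached as far as the arm can. A call with a gripper value outside its range is refused whole. The fingers move at their own pace and stop on an object; the grip force is fixed at half the most. Time passes only in rows, so rows that do not move let the fingers close, or fill a call up. It gives the time, the measured TCP pose, the force and the opening at its end, in the units of the state.
- bot.get_obs(): the state, without advancing time (a new reading comes with each control period).
- bot.camera(name): name is "scene" or "top"; returns (picture, depth): 420x560x3 uint8, red, green, blue; 420x560 float32, m along the optical axis (not along the pixel's ray), 0 where there is no reading.
- bot.camera_info(name): a dict with "vfov" (degrees; the focal length in pixels is half the picture's height over the tangent of half this angle, whatever the lens; pixels are square), "cx", "cy" (the principal point, pixels), "cam_to_world" (4x4, takes a point from camera to world coordinates). Camera axes: x right, y down, z forward; pixel columns grow to the right and rows downward; lengths in m; the calibration is good to about 2 mm. A picture is of the moment at which its call begins. camera_info takes no time and is no camera call.
- bot.job_done(): hands the job in, once; it reports no verdict.
Trained networks look in the newest picture that a camera, given by its name, has taken for a name from the list of things; names that differ only in an ending like _2 or _b are one class to them, and where a whole thing is asked for, a point or a joint stands for the part that bears it (a point fixed in the world has none). Each returns a list of dicts, best first, with "confidence" (0 to 1); they miss things now and then, are a little off and sometimes report something else, mostly with a low value. They report only what shows in the picture. A call takes as long as a camera call.
- bot.find_in(camera, target): "at" ([x, y, z] in m, in world coordinates, good to about 4 mm: the middle of the surface that is visible of it).
The state is a dict: "clock": time; "joint_pos": joint angles; "joint_vel": joint speeds; "tau": joint torques, N m; "eef_pos": TCP position; "tool_rot": TCP orientation; "ft_force": force on the tool from outside, world axes, zero at the start; "ft_torque": the same for the moment, N m; "grip_width": finger opening in m.
Only numpy, scipy, OpenCV 4.12 (cv2) and the standard library are available. Lean on these libraries where they do the work, as an engineer would, in place of code of your own. Each camera call takes 0.05 s, during which the arm holds its last target.

## Working session

There is one attempt and no reset: what is moved stays moved. The work goes in short steps, Python scripts to look and compute and a tool call to move; the robot and the scene stay as the last step left them, time stands still between calls to the robot, and variables do not carry over. Pictures are saved under pics/ and viewed, and the job is handed in when it is done.

Besides the shell and the picture viewer there is one more tool, called after "Emit:" by a JSON object that holds its "api" and its "payload". move_arm: Moves the arm, as the interface text tells. Its arguments: {"type":"object","properties":{"series":{"type":"array","items":{"type":"array","items":{"type":"array","items":{"type":"number"}}}}},"required":["series"]}

```bash
mkdir -p pics; cat > h.py <<'E'
import numpy as np, cv2
from workcell import bot
def cam(n):
    rgb,d=bot.camera(n); return rgb,d
def K(n,shape=(420,560)):
    i=bot.camera_info(n); f=shape[0]/2/np.tan(np.radians(i['vfov'])/2); return f,i['cx'],i['cy'],np.array(i['cam_to_world'])
def cloud(n,d):
    f,cx,cy,T=K(n); v,u=np.mgrid[0:420,0:560]
    P=np.stack([(u-cx)/f*d,(v-cy)/f*d,d],-1); W=P@T[:3,:3].T+T[:3,3]; W[d<=0]=np.nan; return W
def proj(n,p):
    f,cx,cy,T=K(n); q=(np.atleast_2d(p)-T[:3,3])@T[:3,:3]; return np.stack([q[:,0]/q[:,2]*f+cx,q[:,1]/q[:,2]*f+cy],-1)
def save(n,rgb): cv2.imwrite('pics/'+n+'.png',rgb[:,:,::-1])
E
python3 - <<'E'
from h import *
for n in('scene','top'):
    rgb,d=cam(n); save(n+'0',rgb); np.savez('/tmp/'+n+'0.npz',rgb=rgb,d=d)
    print(n,K(n),(d>0).mean())
for n in('scene','top'):
  for t in['stand_edge','lamp','slide_case','pile_top','filter_box','petri_dish','beaker','pile_low']:
    try:
        print(n,t,[(np.round(r['at'],4).tolist(),round(r['confidence'],2)) for r in bot.find_in(n,t)][:3])
    except Exception as e: print(n,t,e)
o=bot.get_obs(); print(o, bot.pinch_z)
E
```

```text
scene (np.float64(435.1375745540742), 279.18303914127586, 206.73237533206, array([[ 0.73438691, -0.41892561,  0.53401985, -0.00946978],
       [-0.67854406, -0.47162106,  0.56316209, -0.72907562],
       [ 0.01593198, -0.77593486, -0.63061181,  0.79851114],
       [ 0.        ,  0.        ,  0.        ,  1.        ]])) 0.9959906462585034
top (np.float64(464.2148053232819), 269.02502587851365, 209.87539955143322, array([[ 0.0124546 , -0.99020341,  0.13907581,  0.37319213],
       [-0.99950644, -0.01634003, -0.02683067, -0.09082105],
       [ 0.02884033, -0.13867301, -0.9899182 ,  1.43577248],
       [ 0.        ,  0.        ,  0.        ,  1.        ]])) 0.9960756802721088
scene stand_edge [([0.4949, -0.0905, 0.0725], 0.95)]
scene lamp []
scene slide_case [([0.4997, -0.1691, 0.0713], 0.93)]
scene pile_top [([0.4499, 0.2234, 0.0343], 0.81)]
scene filter_box [([0.6171, 0.1741, 0.0314], 0.7), ([0.4374, 0.1894, 0.0095], 0.42)]
scene petri_dish []
scene beaker [([0.4914, -0.4295, 0.0371], 0.95)]
scene pile_low [([0.4343, 0.1935, 0.0081], 0.49)]
top stand_edge [([0.5204, -0.0734, 0.1447], 0
[... 385 characters left out ...]
, 0.56)]
top pile_low []
{'clock': 0.9, 'joint_pos': array([1.26499629e+00, 2.40565758e-01, 5.01041956e-03, 1.33519987e+00,
       1.78409215e-08, 1.57078398e+00]), 'joint_vel': array([-0.00132834,  0.00187525, -0.00014321, -0.00128242,  0.00038836,
        0.00074671]), 'tau': array([ 1.16231295e-03, -3.72192907e+01,  2.52693254e+01,  8.89603416e-04,
        2.59126837e-04,  3.38202618e-06]), 'eef_pos': array([0.15052958, 0.47680791, 0.23132757]), 'tool_rot': array([1.52298855e-01, 9.88334487e-01, 2.03227226e-05, 3.12289093e-06]), 'ft_force': array([-0.0886286 , -0.1726923 ,  0.21275017]), 'ft_torque': array([-0.00506011,  0.03181224,  0.00201433]), 'grip_width': 0.08553141268189354} 0.0187
```

View pics/scene0.png

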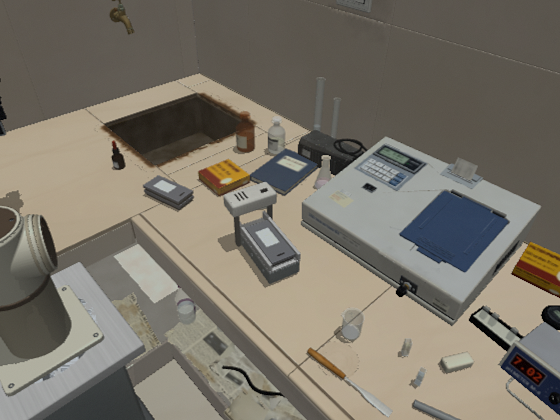

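View pics/top0.png

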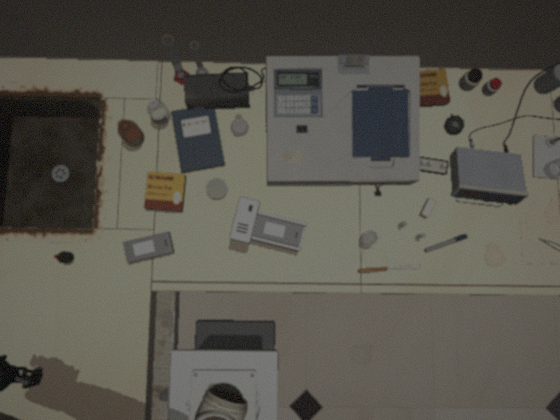

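```bash
cat > m.py <<'E'
from h import *
def rect(P):
    P=P.astype(np.float32); (c,s,a)=cv2.minAreaRect(P[:, :2]*1000); return np.round(c,1),np.round(s,1),round(a,2)
def reg(W,x,y,z):
    return (W[...,0]>x[0])&(W[...,0]<x[1])&(W[...,1]>y[0])&(W[...,1]<y[1])&(W[...,2]>z[0])&(W[...,2]<z[1])
E
python3 - <<'E'
from m import *
for n in('scene','top'):
    z=np.load(f'/tmp/{n}0.npz'); W=cloud(n,z['d'])
    for nm,b in dict(lamp=((.44,.6),(-.15,.02),(.13,.16)),pile=((.37,.53),(.13,.33),(.030,.042)),stand=((.42,.6),(-.32,-.06),(.055,.085)),
      case=((.42,.6),(-.32,-.06),(.066,.0695)),walls=((.42,.6),(-.32,-.06),(.07,.08)),dish=((.59,.69),(0,.09),(.01,.03)),fbox=((.53,.7),(.1,.27),(.025,.045)),beaker=((.43,.55),(-.5,-.38),(.01,.08))).items():
        m=reg(W,*b).astype(np.uint8); m=cv2.morphologyEx(m,cv2.MORPH_OPEN,np.ones((2,2),np.uint8)).astype(bool)
        P=W[m]; 
        if len(P)>5: print(n,nm,len(P),rect(P),'z',np.round(np.percentile(P[:,2],[5,25,50,75,95]),4))
    h,e=np.histogram(W[reg(W,(.42,.6),(-.32,-.1),(.03,.1))][:,2],bins=35,range=(.03,.1)); print(h)
    r=z['rgb']; u=proj(n,[[.49,-.16,.07]])[0].astype(int); c=r[max(0,u[1]-60):u[1]+60,max(0,u[0]-80):u[0]+80]
    save(n+'crop',cv2.resize(c,None,fx=5,fy=5,interpolation=cv2.INTER_CUBIC))
E
```

```text
scene lamp 905 (array([598. , -33.7]), array([276.6, 107.9]), 20.82) z [nan nan nan nan nan]
scene pile 706 (array([448.9, 235.6]), array([ 94.6, 133.1]), 29.65) z [nan nan nan nan nan]
scene stand 1728 (array([ 565.8, -146.9]), array([274.8,  70.1]), 46.59) z [nan nan nan nan nan]
scene case 675 (array([ 498.6, -150.2]), array([148.9,  80.7]), 75.4) z [nan nan nan nan nan]
scene walls 224 (array([ 558.2, -135.7]), array([269.4,  75.3]), 52.24) z [nan nan nan nan nan]
scene fbox 880 (array([601.9, 162.7]), array([ 92.9, 157.4]), 48.85) z [nan nan nan nan nan]
scene beaker 558 (array([ 506.7, -436.8]), array([42.9, 78.9]), 79.65) z [0.0056 0.0214 0.0351 0.0478 0.0565]
[ 35  33  23  38  35  31  33  26  35  60  85  31  24  20  27  31  27  86
 394 548 264  61   3   0   0   0   0   0   0   0   0   0   0   0   0]
top lamp 933 (array([534., -63.]), array([ 49.7, 141. ]), 71.61) z [nan nan nan nan nan]
top pile 922 (array([450.7, 229. ]), array([ 60.2, 138.6]), 16.37) z [nan nan nan nan nan]
top stand 1337 (array([ 505.7, -165.3]), array([153.2,  89.1]), 77.1) z [nan nan nan nan nan]
top case 65 (array([ 506. , -147.8]), array([113. ,  51.2]), 79.34) z [0.0664 0.0673 0.0691 0.0709 0.073 ]
top walls 290 (array([ 503.4, -159.4]), array([144.1,  81.9]), 76.91) z [nan nan nan nan nan]
top dish 367 (array([637.9,  31.5]), array([63.4, 65.1]), 77.53) z [0.004  0.0151 0.0174 0.0195 0.0224]
top fbox 1418 (array([625., 192.]), array([117.8, 115.6]), 85.38) z [nan nan nan nan nan]
top beaker 130 (array([ 489.3, -443.6]), array([60.9, 40.6]), 86.18) z [-0.0004  0.014   0.0362  0.0532  0.0603]
[  3   3   2   3   4   2   0   2   6  11  18  22  11   7  12   7  32  76
 181 300 269 205  94  33   4   0   1   0   0   0   0   0   0   0   0]
```

View pics/scenecrop.png

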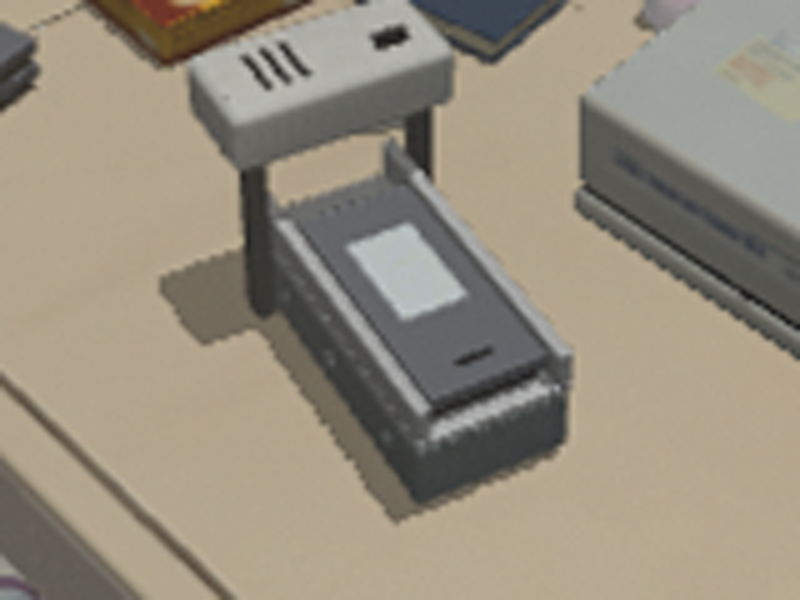

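View pics/topcrop.png

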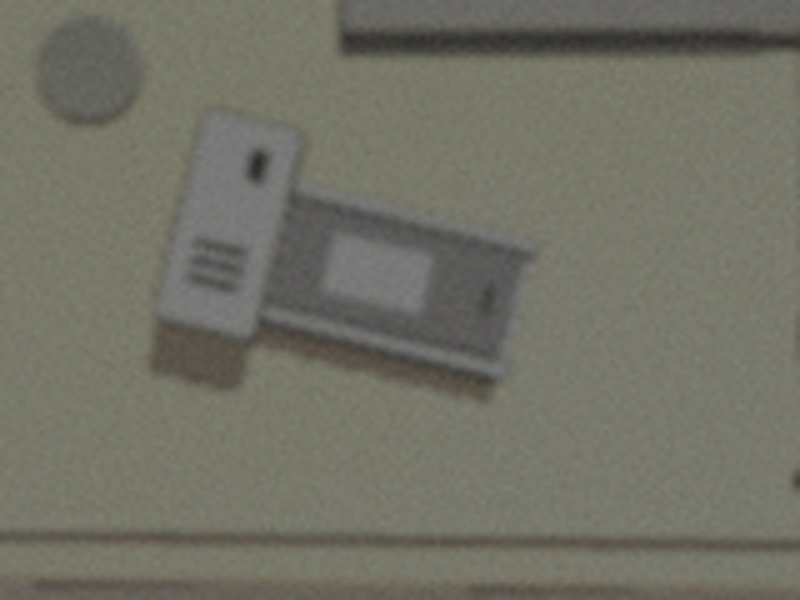

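```bash
cat > fit.py <<'E'
from m import *
from scipy.optimize import least_squares
off={n:np.maximum(proj(n,[[.49,-.16,.07]])[0].astype(int)-[80,60],0) for n in('scene','top')}
L=lambda x,y,z:(x,y,z)
obs={'top':[((213,108),(62,28,.144)),((300,130),(62,-32,.144)),((247,340),(-62,-32,.144)),((158,318),(-62,28,.144)),((537,250),(42,-180,.071)),((495,378),(-42,-180,.071))],
 'scene':[((425,440),(-42,-180,.071)),((570,352),(42,-180,.071)),((415,502),(-42,-180,0)),((565,443),(42,-180,0)),((236,168),(-62,-32,.108)),((453,97),(62,-32,.108)),((190,70),(-62,28,.144)),]}
def w(p,pts):
    c,s=np.cos(p[2]),np.sin(p[2]); P=np.array(pts,float)
    return np.stack([p[0]+(c*P[:,0]-s*P[:,1])/1000,p[1]+(s*P[:,0]+c*P[:,1])/1000,P[:,2]],-1)
if __name__=='__main__':
  print(off)
  for ns in(['top'],['scene'],['top','scene']):
    f=lambda p:np.concatenate([(proj(n,w(p,[o[1] for o in obs[n]]))-(off[n]+(np.array([o[0] for o in obs[n]])-2)/5)).ravel() for n in ns])
    r=least_squares(f,[.528,-.061,-.22],x_scale=[.01,.01,.1],loss='soft_l1'); print(ns,r.x,np.round(f(r.x).reshape(-1,2),1).tolist())
  p=r.x
  for n in('top','scene'):
    z=np.load(f'/tmp/{n}0.npz'); im=cv2.resize(z['rgb'][off[n][1]:off[n][1]+120,off[n][0]:off[n][0]+160],None,fx=5,fy=5,interpolation=cv2.INTER_CUBIC)
    def poly(pts,c):
        q=((proj(n,w(p,pts))-off[n])*5+2).round().astype(np.int32); cv2.polylines(im,[q],True,c,1)
    poly([(62,28,.144),(62,-32,.144),(-62,-32,.144),(-62,28,.144)],(255,0,0))
    for s in(-1,1): poly([(s*34,0,.071),(s*42,0,.071),(s*42,-180,.071),(s*34,-180,.071)],(0,255,0))
    for f0 in(10,20,30): poly([(-32,-f0-140,.068),(32,-f0-140,.068)],(255,255,0))
    poly([(-42,-180,0),(42,-180,0)],(255,0,255))
    save(n+'fit',im)
E
python3 fit.py
```

```text
{'scene': array([186, 183]), 'top': array([199, 175])}
['top'] [ 0.52768237 -0.0532862  -0.24474928] [[-2.0, -0.9], [1.1, 0.2], [0.3, 0.8], [-2.8, -0.4], [0.0, -0.7], [1.5, 1.2]]
['scene'] [ 0.53027509 -0.05042062 -0.22907612] [[-1.6, -6.5], [0.7, -1.5], [0.3, 1.7], [0.3, 0.8], [-0.1, 1.2], [0.9, 0.3], [-1.9, -4.1]]
['top', 'scene'] [ 0.52805681 -0.05264784 -0.23084983] [[-2.6, -0.9], [0.7, -0.2], [0.4, 0.5], [-2.7, -0.3], [-0.2, -1.7], [1.7, 0.2], [-1.8, -5.5], [0.6, -0.5], [0.1, 2.8], [0.3, 1.9], [-0.3, 2.0], [0.8, 1.1], [-2.0, -3.3]]
```

View pics/scenefit.png

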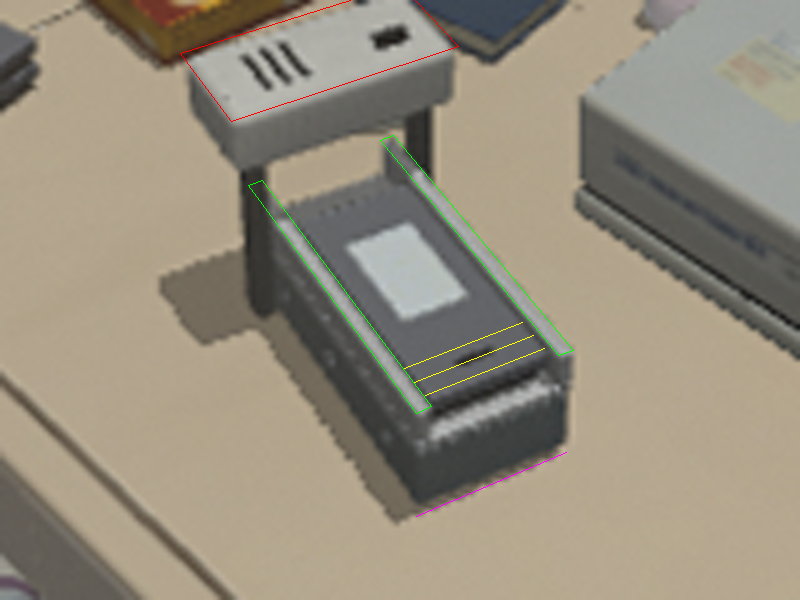

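View pics/topfit.png

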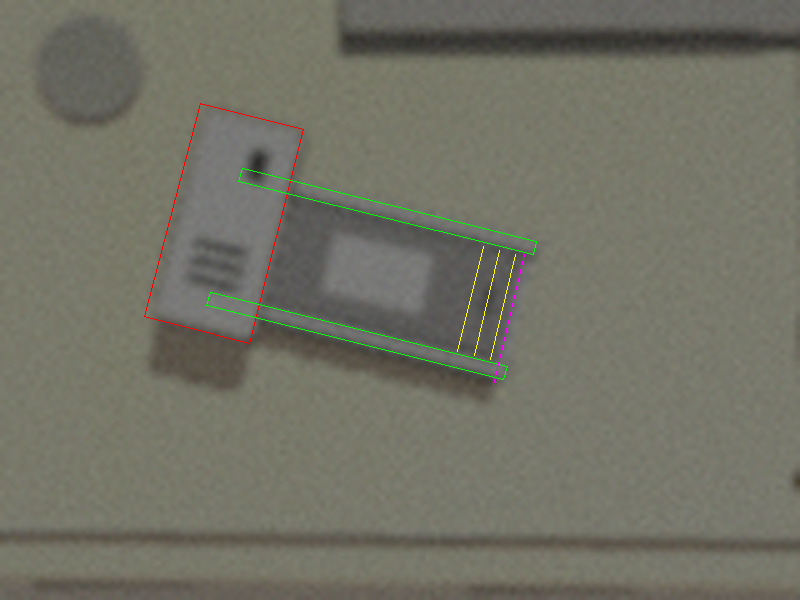

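Emit:
{"api": "move_arm", "payload": {"series": [[[1.6,-3.8,0,0,0,-4.4,0],[1.6,-3.8,0,0,0,-4.4,0],[1.6,-3.8,0,0,0,-4.4,0],[1.6,-3.8,0,0,0,-4.4,0],[1.6,-3.8,0,0,0,-4.4,0]]]}}

```text
clock: 1.4
eef_pos: [0.2309, 0.2855, 0.2303]
tool_rot: [0.341, 0.94, 0.001, 0.001]
ft_force: [1.1, 0.1, -0.6]
grip_width: 0.0121
```

Emit:
{"api": "move_arm", "payload": {"series": [[[1.7,-3.8,0,0,0,-4.4,0],[1.7,-3.8,0,0,0,-4.4,0],[1.7,-3.8,0,0,0,-4.4,0],[1.7,-3.8,0,0,0,-4.4,0],[1.7,-3.8,0,0,0,-4.4,0]]]}}

```text
clock: 1.9
eef_pos: [0.3177, 0.088, 0.2317]
tool_rot: [0.519, 0.855, 0.003, 0.003]
ft_force: [0.8, 0.5, 1.4]
grip_width: -0.0002
```

Emit:
{"api": "move_arm", "payload": {"series": [[[1.7,-3.8,0,0,0,-4.4,0],[1.7,-3.8,0,0,0,-4.4,0],[1.7,-3.8,0,0,0,-4.4,0],[1.7,-3.8,0,0,0,-4.4,0],[1.7,-3.8,0,0,0,-4.4,0]]]}}

```text
clock: 2.4
eef_pos: [0.405, -0.1112, 0.2335]
tool_rot: [0.679, 0.734, 0.005, 0.006]
ft_force: [0.8, 0.4, 0.1]
grip_width: 0.0
```

Emit:
{"api": "move_arm", "payload": {"series": [[[1.5,-3.5,0,0,0,-4.0,0],[1.5,-3.5,0,0,0,-4.0,0],[1.5,-3.5,0,0,0,-4.0,0],[1.5,-3.5,0,0,0,-4.0,0],[1.5,-3.5,0,0,0,-4.0,0]]]}}

```text
clock: 2.9
eef_pos: [0.4822, -0.2956, 0.2338]
tool_rot: [0.802, 0.597, 0.004, 0.008]
ft_force: [1.2, -0.1, 0.9]
grip_width: 0.0001
```

Emit:
{"api": "move_arm", "payload": {"series": [[[-0.1,0.8,-3.5,0,0,0.8,0],[-0.1,0.8,-3.5,0,0,0.8,0],[-0.1,0.8,-3.5,0,0,0.8,0],[-0.1,0.8,-3.5,0,0,0.8,0],[0,0,-2.6,0,0,0,0]]]}}

```text
clock: 3.4
eef_pos: [0.4845, -0.2726, 0.0675]
tool_rot: [0.787, 0.616, 0.008, 0.016]
ft_force: [0.2, 0.2, -1.5]
grip_width: 0.0001
```

```bash
cat > st.py <<'E'
from h import *
from scipy.spatial.transform import Rotation as R
def st(E=(.528,-.052),yaw=-.235):
    o=bot.get_obs(); q=R.from_quat(o['tool_rot']).as_matrix(); d=o['eef_pos'][:2]-E
    c,s=np.cos(yaw),np.sin(yaw)
    print('t',round(o['clock'],2),'eef',np.round(o['eef_pos'],4),'stand x,y mm',round(1000*(c*d[0]+s*d[1]),1),round(1000*(-s*d[0]+c*d[1]),1),'jaw deg',round(np.degrees(np.arctan2(q[1,1],q[0,1])),1),'toolz',np.round(q[:,2],3),'w',round(o['grip_width'],4),'F',np.round(o['ft_force'],1),'q',np.round(o['joint_pos'],2))
if __name__=='__main__':
    import sys
    if len(sys.argv)>1:
        rgb,_=cam('scene'); u=(proj('scene',[[.5,-.13,.07]])[0]-[80,60]).astype(int); save(sys.argv[1],cv2.resize(rgb[u[1]:u[1]+120,u[0]:u[0]+160],None,fx=5,fy=5,interpolation=cv2.INTER_CUBIC))
    st()
E
python3 st.py push0
```

```text
t 3.45 eef [ 0.4819 -0.2715  0.0632] stand x,y mm 6.3 -224.2 jaw deg -13.9 toolz [ 0.026 -0.013 -1.   ] w 0.0004 F [-0.9 -0.1 -2. ] q [-0.51  0.45 -0.16  0.94  0.    1.3 ]
```

View pics/push0.png

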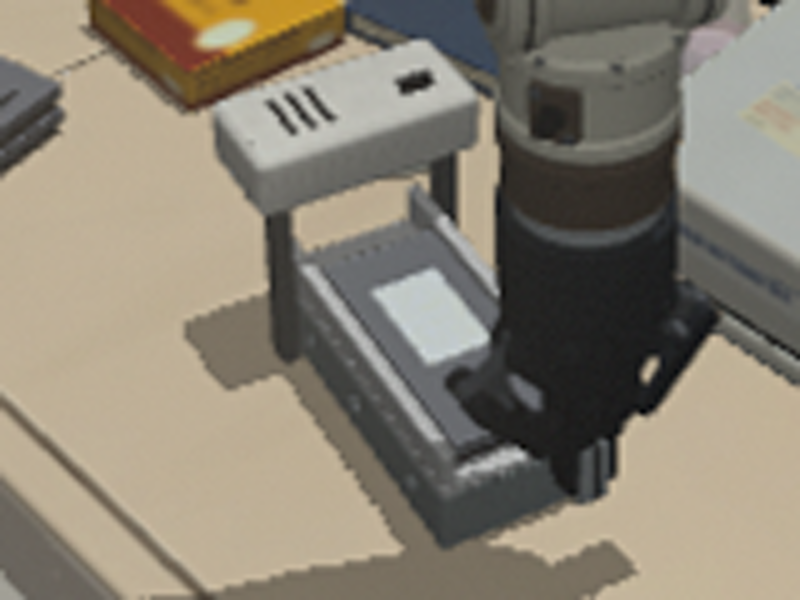

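Emit:
{"api": "move_arm", "payload": {"series": [[[-0.5,0.2,-0.3,0,0,0,0],[0.1,0.8,-0.3,0,0,0,0],[0.2,0.8,0,0,0,0,0],[0.2,0.8,0,0,0,0,0],[0.2,0.8,0,0,0,0,0]]]}}

```text
clock: 3.95
eef_pos: [0.4859, -0.2367, 0.0603]
tool_rot: [0.788, 0.615, 0.007, 0.015]
ft_force: [-0.1, -0.4, 0.1]
grip_width: -0.0002
```

```bash
python3 st.py push1
```

```text
t 4.0 eef [ 0.4863 -0.2355  0.0605] stand x,y mm 2.2 -188.2 jaw deg -13.9 toolz [ 0.031 -0.014 -0.999] w -0.0002 F [ 0.5  0.6 -0.1] q [-0.45  0.43 -0.2   0.91  0.    1.36]
```

View pics/push1.png

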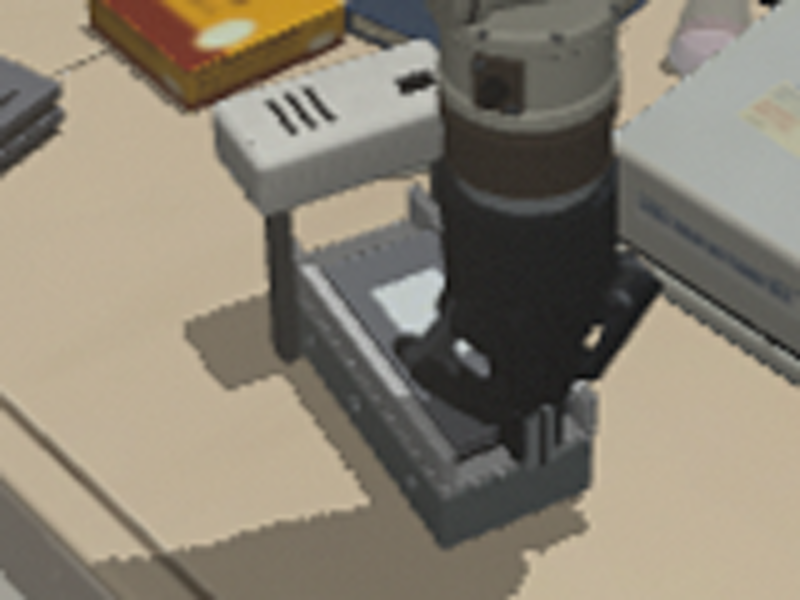

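Emit:
{"api": "move_arm", "payload": {"series": [[[0.1,0.8,-0.3,0,0,0,0],[0.1,0.8,-0.1,0,0,0,0],[0.2,0.8,0,0,0,0,0],[0.2,0.8,0,0,0,0,0],[0.2,0.8,0,0,0,0,0]]]}}

```text
clock: 4.5
eef_pos: [0.4963, -0.1935, 0.058]
tool_rot: [0.788, 0.616, 0.008, 0.017]
ft_force: [-0.3, -0.7, 0.4]
grip_width: -0.0002
```

```bash
python3 st.py push2
```

```text
t 4.55 eef [ 0.4965 -0.1921  0.058 ] stand x,y mm 2.0 -143.5 jaw deg -13.9 toolz [ 0.034 -0.016 -0.999] w -0.0004 F [0.5 1.1 0.1] q [-0.37  0.42 -0.23  0.89 -0.    1.45]
```

View pics/push2.png

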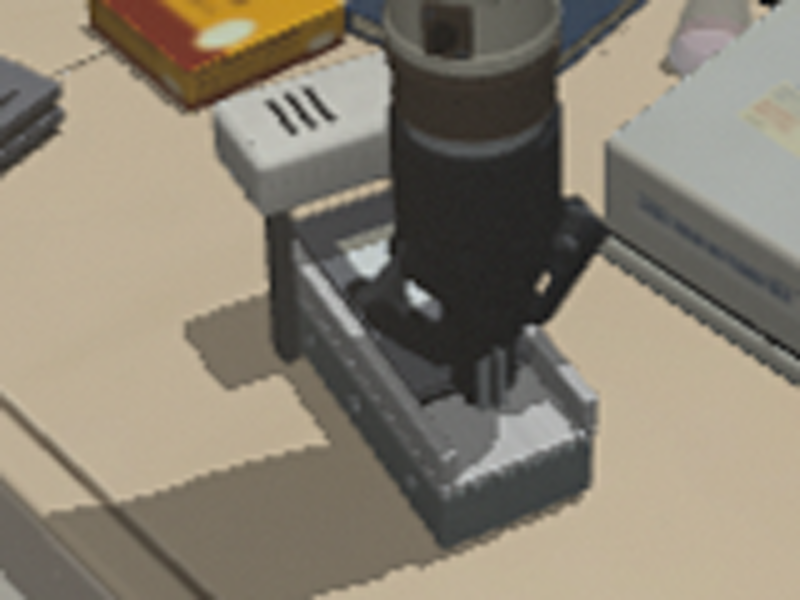

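Emit:
{"api": "move_arm", "payload": {"series": [[[0.2,0.8,0,0,0,0,0],[0.2,0.8,0,0,0,0,0],[0.2,0.8,0,0,0,0,0],[0.1,0.6,0,0,0,0,0],[0.1,0.4,0,0,0,0,0]]]}}

```text
clock: 5.05
eef_pos: [0.5052, -0.1553, 0.058]
tool_rot: [0.787, 0.616, 0.008, 0.017]
ft_force: [-0.9, -1.2, 0.7]
grip_width: -0.0001
```

```bash
python3 st.py push3
```

```text
t 5.1 eef [ 0.5054 -0.1547  0.0579] stand x,y mm 1.9 -105.2 jaw deg -13.8 toolz [ 0.034 -0.016 -0.999] w 0.0003 F [0.5 0.8 0.2] q [-0.29  0.41 -0.24  0.88 -0.    1.52]
```

View pics/push3.png

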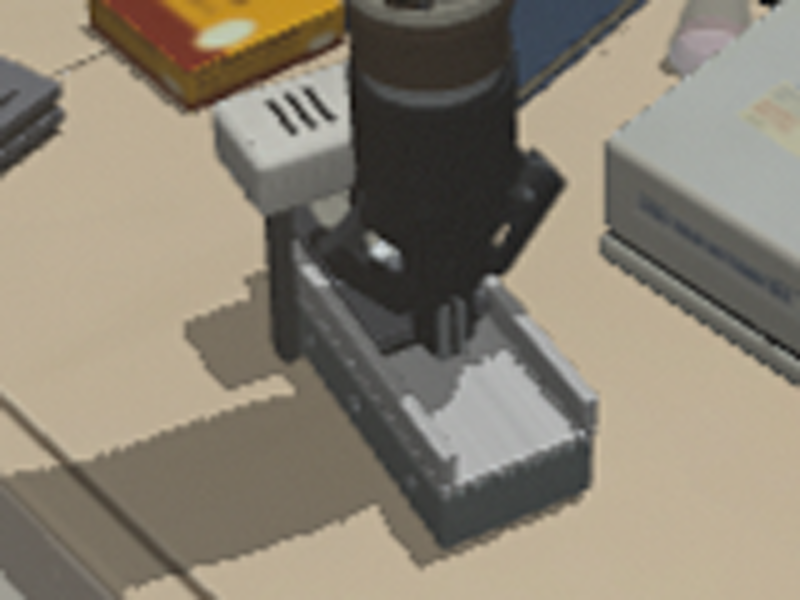

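```bash
cat > ov.py <<'E'
import sys
from fit import *
from scipy.spatial.transform import Rotation as R
# overlay lines at stand y values
n=sys.argv[1]; name=sys.argv[2]; p=[.528,-.052,-.235]
rgb,d=cam(n); np.savez('/tmp/last_%s.npz'%n,rgb=rgb,d=d)
c=proj(n,[[.52,-.08,.07]])[0]; o=(c-[80,60]).astype(int)
im=cv2.resize(rgb[o[1]:o[1]+120,o[0]:o[0]+160],None,fx=5,fy=5,interpolation=cv2.INTER_CUBIC)
im=cv2.convertScaleAbs(im,alpha=1.5)
for y,col in zip(map(float,sys.argv[3:]),[(255,255,0),(0,255,0),(255,0,0),(0,255,255)]*2):
    q=((proj(n,w(p,[(-45,y,.068),(45,y,.068)]))-o)*5+2).round().astype(np.int32); cv2.polylines(im,[q],False,col,1)
save(name,im)
E
python3 ov.py top t1 28 40 50 -94; python3 st.py
```

```text
t 5.15 eef [ 0.5053 -0.1551  0.0579] stand x,y mm 1.9 -105.6 jaw deg -13.8 toolz [ 0.034 -0.016 -0.999] w -0.0001 F [0.1 0.1 0.5] q [-0.29  0.41 -0.24  0.88 -0.01  1.52]
```

View pics/t1.png

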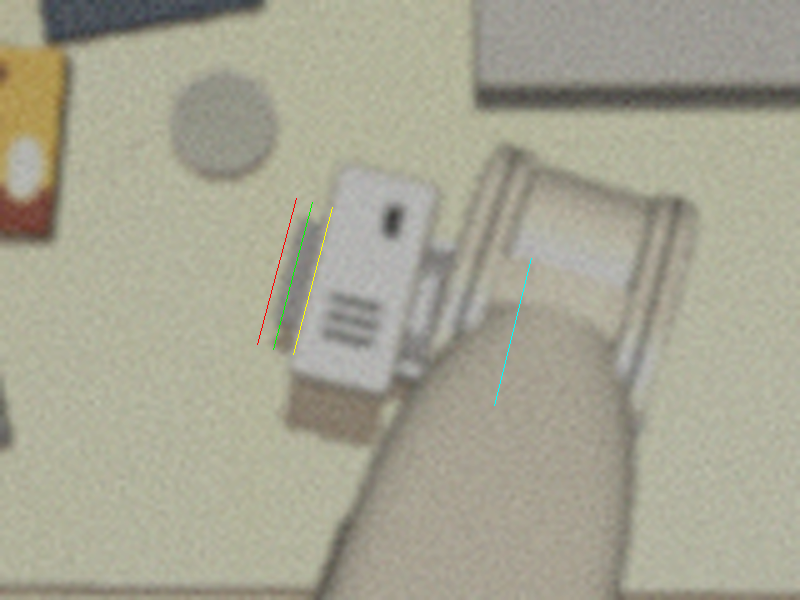

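Emit:
{"api": "move_arm", "payload": {"series": [[[0.1,0.4,0,0,0,0,0],[0.1,0.4,0,0,0,0,0],[0.1,0.4,0,0,0,0,0],[0,0.1,0,0,0,0,0],[0,0,0,0,0,0,0]]]}}

```text
clock: 5.65
eef_pos: [0.5083, -0.1418, 0.0578]
tool_rot: [0.787, 0.616, 0.008, 0.017]
ft_force: [0.0, -1.1, 0.9]
grip_width: -0.0002
```

```bash
python3 ov.py top t2 28 40 50 60; python3 st.py
```

```text
t 5.7 eef [ 0.5083 -0.1418  0.0578] stand x,y mm 1.8 -91.9 jaw deg -13.9 toolz [ 0.034 -0.016 -0.999] w 0.0001 F [ 0.2 -1.1  0.4] q [-0.27  0.41 -0.24  0.88 -0.01  1.55]
```

View pics/t2.png

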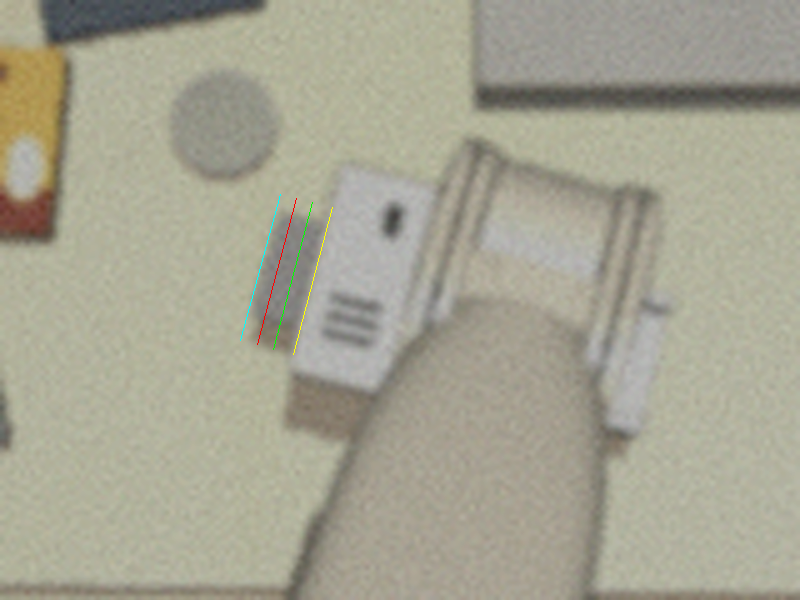

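Emit:
{"api": "move_arm", "payload": {"series": [[[-0.4,-1.5,0.3,0,0,0,0],[-0.2,-1.0,3.5,0,0,0,0],[0,0,4.5,0,0,0,0],[0,0,4.5,0,0,0,0],[0,0,4.5,0,0,0,0.5]]]}}

```text
clock: 6.2
eef_pos: [0.4934, -0.1688, 0.2283]
tool_rot: [0.788, 0.616, 0.003, 0.008]
ft_force: [0.7, 0.4, -0.6]
grip_width: 0.0135
```

```bash
python3 ov.py top t3 28 40 50 60; python3 st.py s3
python3 - <<'E'
from m import *
n='top'; z=np.load('/tmp/top0.npz'); r=z['rgb']; o=(proj(n,[[.45,.23,.036]])[0]-[50,40]).astype(int)
save('pt',cv2.convertScaleAbs(cv2.resize(r[o[1]:o[1]+75,o[0]:o[0]+100],None,fx=8,fy=8,interpolation=cv2.INTER_CUBIC),alpha=1.5)); print(o)
n='scene'; z=np.load('/tmp/scene0.npz'); r=z['rgb']; o=(proj(n,[[.45,.23,.036]])[0]-[50,40]).astype(int)
save('ps',cv2.convertScaleAbs(cv2.resize(r[o[1]:o[1]+75,o[0]:o[0]+100],None,fx=8,fy=8,interpolation=cv2.INTER_CUBIC),alpha=1.3)); print(o)
E
```

```text
t 6.3 eef [ 0.4978 -0.1702  0.2342] stand x,y mm -1.9 -122.0 jaw deg -14.0 toolz [ 0.029 -0.014 -0.999] w 0.0281 F [ 0.8 -0.2  1. ] q [-0.33  0.27  0.04  1.32 -0.    1.49]
[ 98 207]
[117 148]
```

View pics/t3.png

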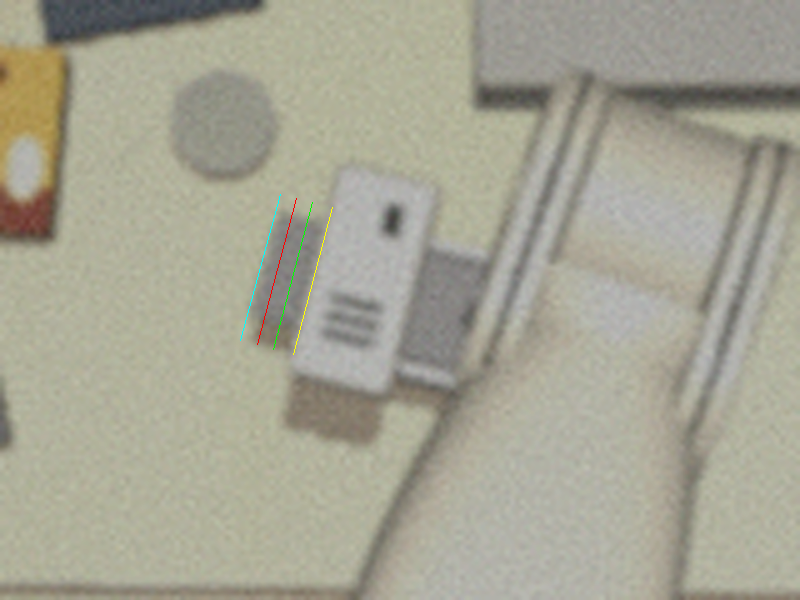

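View pics/s3.png

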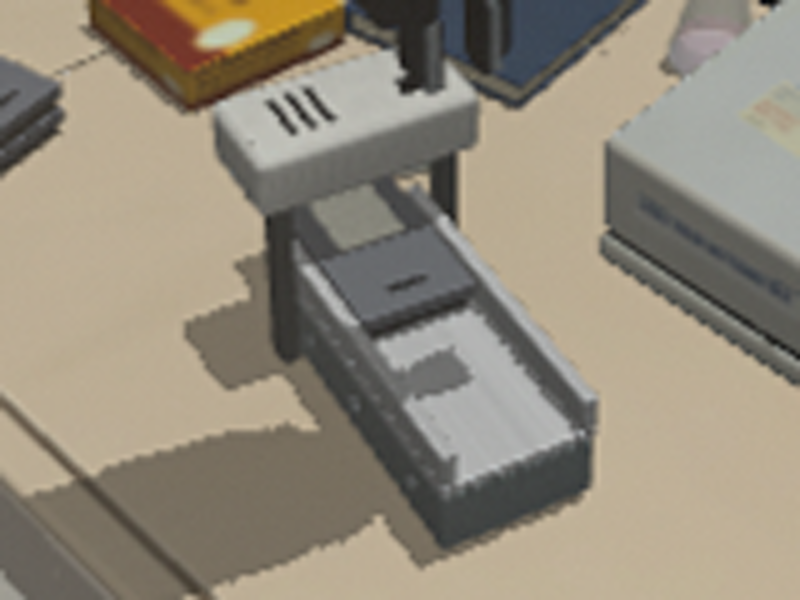

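View pics/pt.png

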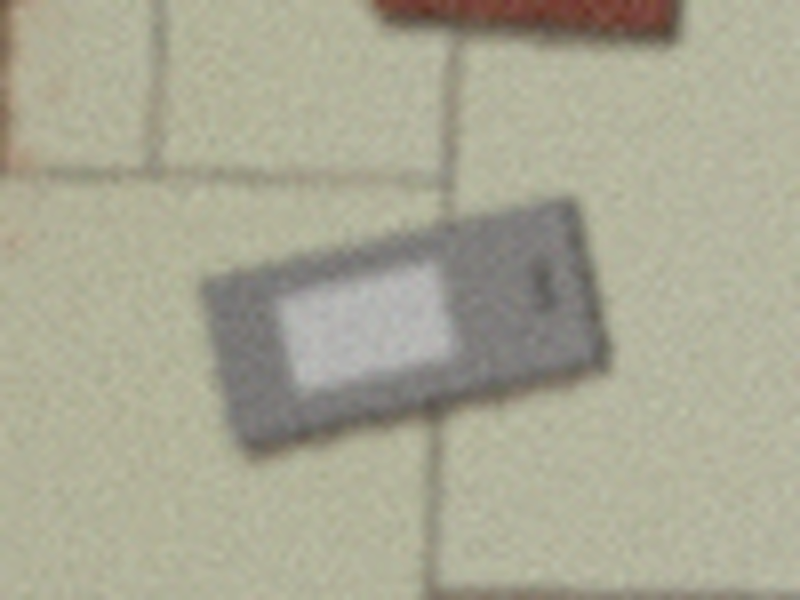

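View pics/ps.png

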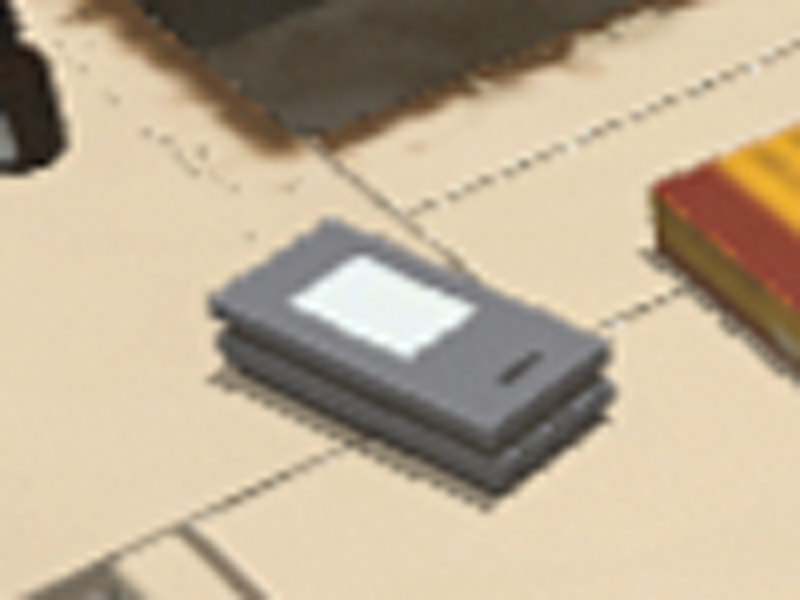

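```bash
cat > pile.py <<'E'
from fit import *
B={'top':((98,207),[(205,283),(578,200),(608,362),(250,455)]),'scene':((117,148),[(330,218),(610,352),(493,440),(210,303)])}
# order: (+y,+x),( -y,+x),(-y,-x),(+y,-x)
M=[(32,70,.036),(32,-70,.036),(-32,-70,.036),(-32,70,.036)]
if __name__=='__main__':
  for ns in(['top'],['scene'],['top','scene']):
    f=lambda p:np.concatenate([(proj(n,w(p,M))-(np.array(B[n][0])+(np.array(B[n][1])-3.5)/8)).ravel() for n in ns])
    r=least_squares(f,[.45,.23,.25],x_scale=[.01,.01,.1]); print(ns,r.x,np.round(f(r.x),1))
E
python3 pile.py
```

```text
['top'] [0.45143155 0.22907449 0.25567429] [ 0.4  0.4 -0.2 -0.3  0.7  0.1 -0.9 -0.2]
['scene'] [0.4510411  0.23004123 0.2459582 ] [ 0.5  0.5  0.4 -0.5 -0.4 -0.1 -0.4  0.2]
['top', 'scene'] [0.45114628 0.22941707 0.25135145] [ 0.3  0.4 -0.2 -0.2  0.5  0.3 -1.1 -0.2  0.5  0.6  0.6 -0.5 -0.2 -0.1
 -0.3  0.4]
```

```bash
python3 - <<'E'
from fit import *
z=np.load('/tmp/last_top.npz'); n='top'; p=[.528,-.052,-.235]
c=proj(n,[[.53,-.03,.07]])[0]; o=(c-[30,22]).astype(int)
im=cv2.convertScaleAbs(cv2.resize(z['rgb'][o[1]:o[1]+45,o[0]:o[0]+60],None,fx=13,fy=13,interpolation=cv2.INTER_CUBIC),alpha=1.7)
P=lambda pts,c:cv2.polylines(im,[((proj(n,w(p,pts))-o)*13+6).round().astype(np.int32)],False,c,1)
P([(-32,28,.068),(-32,55,.068),(32,55,.068),(32,28,.068)],(255,0,0))
P([(-62,28,.144),(62,28,.144),(62,-32,.144),(-62,-32,.144)],(0,255,0))
for s in(-1,1):
  P([(s*34,-60,.071),(s*34,-30,.071)],(0,0,255));P([(s*42,-60,.071),(s*42,-30,.071)],(0,0,255))
save('t4',im)
E
```

```text
(no output)
```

View pics/t4.png

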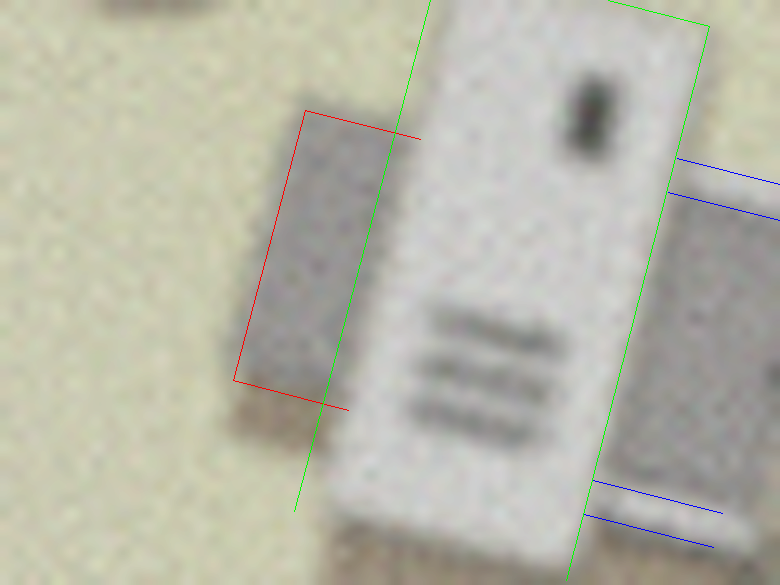

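```bash
cat > go.py <<'E'
from st import *
E0=np.array([.528,-.052,0])
def target(yaw,theta):  # tool orientation, jaw along frame x, leaning to +y
    c,s=np.cos(yaw),np.sin(yaw); x=np.array([c,s,0]);u=np.array([-s,c,0]);b=np.sin(theta)*u+np.cos(theta)*np.array([0,0,1])
    zt=-b
    q=R.from_quat(bot.get_obs()['tool_rot']).as_matrix()
    yt=x if q[:,1]@x>0 else -x
    return np.stack([np.cross(yt,zt),yt,zt],1),x,u,b
def delta(Rt,pos):
    o=bot.get_obs(); Rc=R.from_quat(o['tool_rot'])
    rv=(R.from_matrix(Rt)*Rc.inv()).as_rotvec(degrees=True)
    print('dpos cm',np.round((pos-o['eef_pos'])*100,2),'rotvec deg',np.round(rv,1),'| eef',np.round(o['eef_pos'],4),'w',round(o['grip_width'],4),'F',np.round(o['ft_force'],1),'t',round(o['clock'],2),'q',np.round(o['joint_pos'],2))
E
cat > g.py <<'E'
from go import *
import sys
Rt,x,u,b=target(-.235,np.radians(40))
P=E0+.044*u+np.array([0,0,.068]); T=P-.0247*b
r=float(sys.argv[1]); delta(Rt,T+r*b); print(T+r*b)
E
python3 g.py .11
```

```text
dpos cm [  5.33  21.44 -10.09] rotvec deg [-38.1  11.1  -0.1] | eef [ 0.4978 -0.1702  0.2342] w 0.0281 F [ 0.8 -0.2  1. ] t 6.3 q [-0.33  0.27  0.04  1.32 -0.    1.49]
[0.55101182 0.04411338 0.13334359]
```

Emit:
{"api": "move_arm", "payload": {"series": [[[0.6,2.8,0.3,-4,1.2,0,1],[0.6,2.8,0.3,-4,1.2,0,1],[0.6,2.8,0,-4,1.2,0,1],[0.6,2.8,0,-4,1.2,0,1],[0.6,2.8,0,-4,1.2,0,1]]]}}

```text
clock: 6.8
eef_pos: [0.5278, -0.0387, 0.2449]
tool_rot: [0.778, 0.599, -0.142, 0.128]
ft_force: [0.7, -0.5, 0.5]
grip_width: 0.0855
```

Emit:
{"api": "move_arm", "payload": {"series": [[[0.6,2.8,0,-4,1.2,0,1],[0.6,2.8,0,-4,1.0,0,1],[0.6,2.2,-1,-4,1.0,0,1],[0.6,1,-2,-3,1.0,0,1],[0.3,0.6,-3,-2,0.5,0,1]]]}}

```text
clock: 7.3
eef_pos: [0.5586, 0.0599, 0.1861]
tool_rot: [0.743, 0.575, -0.261, 0.223]
ft_force: [0.0, 0.7, -0.8]
grip_width: 0.0855
```

```bash
python3 g.py .11
```

```text
dpos cm [-0.76 -1.58 -5.28] rotvec deg [0.5 1.7 0.4] | eef [0.5586 0.0599 0.1861] w 0.0855 F [ 0.   0.7 -0.8] t 7.3 q [ 0.4   0.7   0.39  1.71 -0.56  2.35]
[0.55101182 0.04411338 0.13334359]
```

Emit:
{"api": "move_arm", "payload": {"series": [[[-0.2,-0.4,-1.3,0,0.4,0,1],[-0.2,-0.4,-1.3,0,0.4,0,1],[-0.2,-0.4,-1.3,0.2,0.4,0.2,1],[-0.2,-0.3,-1.2,0.2,0.4,0.2,1],[0,0,-0.2,0,0,0,1]]]}}

```text
clock: 7.8
eef_pos: [0.5479, 0.04, 0.1248]
tool_rot: [0.736, 0.583, -0.274, 0.209]
ft_force: [-1.1, -0.0, -0.4]
grip_width: 0.0852
```

```bash
python3 g.py .11; python3 g.py .0;  python3 st.py a1; python3 ov.py top a1t 55
```

```text
dpos cm [0.32 0.41 0.85] rotvec deg [ 0.1 -0.8  0. ] | eef [0.5479 0.04   0.1248] w 0.0852 F [-1.1 -0.  -0.4] t 7.8 q [ 0.37  0.73  0.28  1.58 -0.56  2.3 ]
[0.55101182 0.04411338 0.13334359]
dpos cm [-1.33 -6.47 -7.58] rotvec deg [ 0.1 -0.8  0. ] | eef [0.5479 0.04   0.1248] w 0.0852 F [-1.1 -0.  -0.4] t 7.8 q [ 0.37  0.73  0.28  1.58 -0.56  2.3 ]
[ 0.53454828 -0.02464984  0.0490787 ]
t 7.85 eef [0.5482 0.0401 0.1254] stand x,y mm -1.8 94.3 jaw deg -13.5 toolz [-0.16  -0.627 -0.763] w 0.0857 F [ 0.5 -0.6 -0.4] q [ 0.37  0.73  0.28  1.58 -0.56  2.3 ]
```

View pics/a1.png

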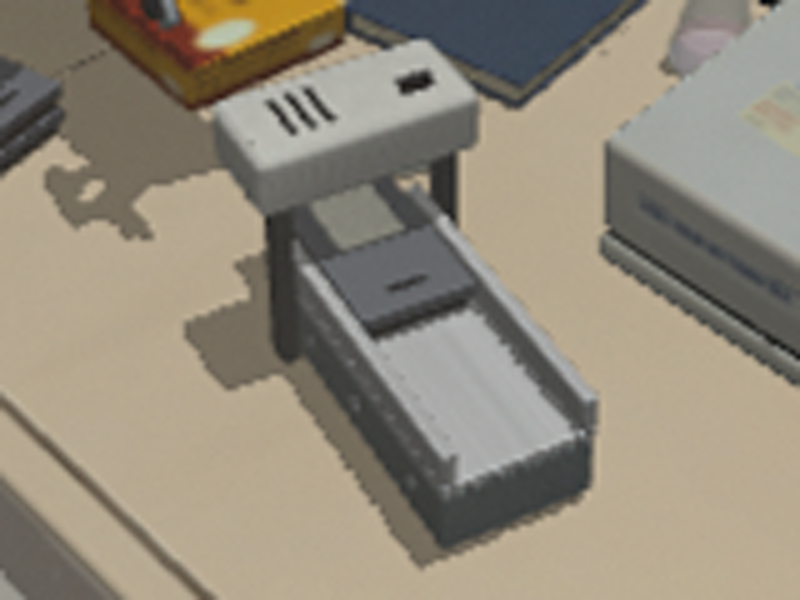

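View pics/a1t.png

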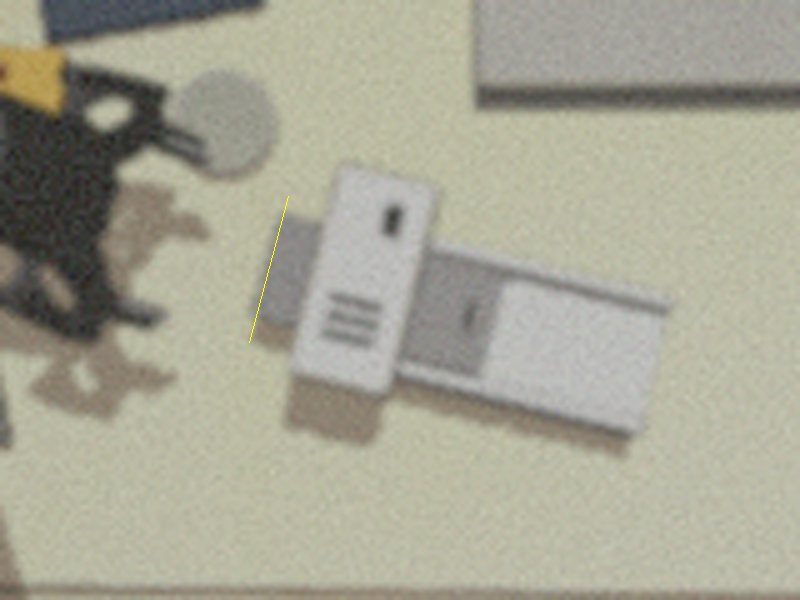

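Emit:
{"api": "move_arm", "payload": {"series": [[[-0.1,-0.8,-1.0,0,-0.2,0,1],[-0.2,-0.9,-1.0,0,-0.2,0,1],[-0.2,-0.9,-1.0,0,-0.2,0,1],[-0.2,-0.9,-1.0,0,-0.2,0,1],[-0.2,-0.8,-1.0,0,0,0,1]]]}}

```text
clock: 8.4
eef_pos: [0.5445, -0.0035, 0.0826]
tool_rot: [0.741, 0.58, -0.261, 0.216]
ft_force: [0.3, 0.5, 0.5]
grip_width: 0.0853
```

```bash
python3 g.py .0;  python3 ov.py top a2t 55
```

```text
dpos cm [-1.   -2.11 -3.35] rotvec deg [-0.2  1.1  0.1] | eef [ 0.5445 -0.0035  0.0826] w 0.0853 F [0.3 0.5 0.5] t 8.4 q [ 0.31  0.71  0.13  1.39 -0.58  2.24]
[ 0.53454828 -0.02464984  0.0490787 ]
```

View pics/a2t.png

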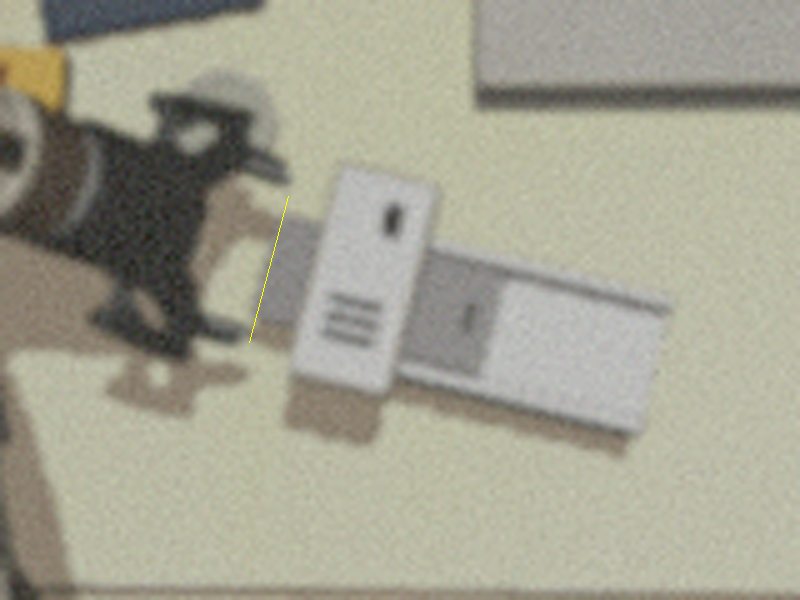

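Emit:
{"api": "move_arm", "payload": {"series": [[[-0.4,-0.2,-0.5,0,0.3,0,1],[-0.2,-0.5,-0.7,0,0.4,0,1],[-0.1,-0.5,-0.8,0,0.3,0,1],[-0.1,-0.4,-0.6,0,0,0,1],[0,-0.2,-0.3,0,0,0,1]]]}}

```text
clock: 8.95
eef_pos: [0.5368, -0.0236, 0.0534]
tool_rot: [0.739, 0.581, -0.267, 0.21]
ft_force: [-0.2, -0.6, 0.2]
grip_width: 0.0852
```

```bash
python3 g.py .0;  python3 ov.py top a3t 55; python3 st.py
```

```text
dpos cm [-0.23 -0.11 -0.43] rotvec deg [-0.3  0.1  0.1] | eef [ 0.5368 -0.0236  0.0534] w 0.0852 F [-0.2 -0.6  0.2] t 8.95 q [ 0.28  0.72  0.08  1.31 -0.59  2.2 ]
[ 0.53454828 -0.02464984  0.0490787 ]
t 9.0 eef [ 0.5366 -0.0238  0.053 ] stand x,y mm 1.8 29.4 jaw deg -13.6 toolz [-0.15  -0.621 -0.769] w 0.0852 F [-0.1  0.5 -0.3] q [ 0.28  0.72  0.07  1.31 -0.59  2.2 ]
```

View pics/a3t.png

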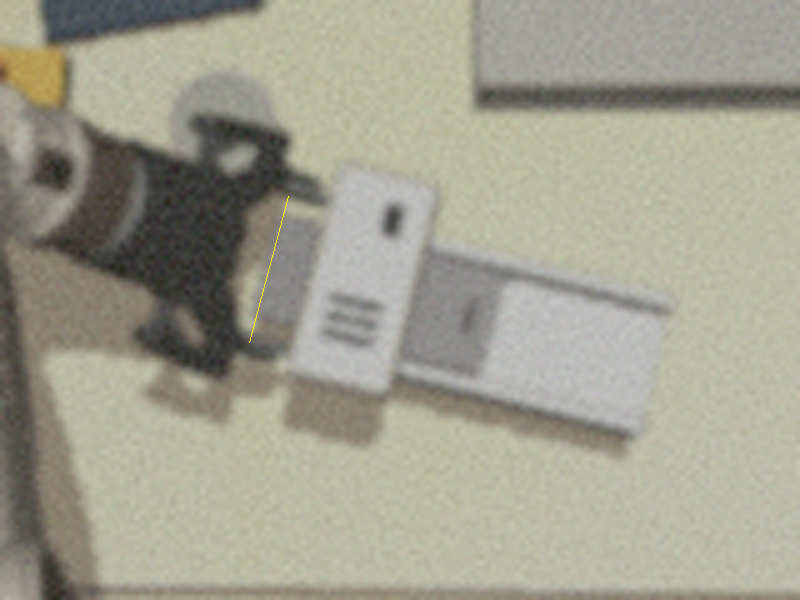

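Emit:
{"api": "move_arm", "payload": {"series": [[[-0.2,-0.1,-0.3,0,0,0,1],[0,0,-0.1,0,0,0,1],[0,0,0,0,0,0,0.72],[0,0,0,0,0,0,0.6],[0,0,0,0,0,0,0.5]]]}}

```text
clock: 9.5
eef_pos: [0.5348, -0.0246, 0.0491]
tool_rot: [0.739, 0.582, -0.267, 0.211]
ft_force: [-0.7, -1.0, 0.3]
grip_width: 0.0631
```

Emit:
{"api": "move_arm", "payload": {"series": [[[0,0,0,0,0,0,0.3],[0,0,0,0,0,0,0.2],[0,0,0,0,0,0,0],[0,0,0,0,0,0,0],[0,0,0,0,0,0,0]]]}}

```text
clock: 10.0
eef_pos: [0.5349, -0.0244, 0.0491]
tool_rot: [0.739, 0.582, -0.267, 0.211]
ft_force: [-1.0, -0.4, -0.2]
grip_width: 0.0628
```

```bash
python3 g.py .0;  python3 ov.py top a4t 55;python3 st.py a4
```

```text
dpos cm [-0.03 -0.02 -0.  ] rotvec deg [-0.2  0.1  0.1] | eef [ 0.5349 -0.0244  0.0491] w 0.0628 F [-1.  -0.4 -0.2] t 10.0 q [ 0.28  0.72  0.06  1.3  -0.59  2.2 ]
[ 0.53454828 -0.02464984  0.0490787 ]
t 10.1 eef [ 0.5349 -0.0245  0.0491] stand x,y mm 0.3 28.4 jaw deg -13.6 toolz [-0.149 -0.622 -0.769] w 0.0629 F [0.3 0.5 0.5] q [ 0.28  0.72  0.06  1.3  -0.59  2.2 ]
```

View pics/a4t.png

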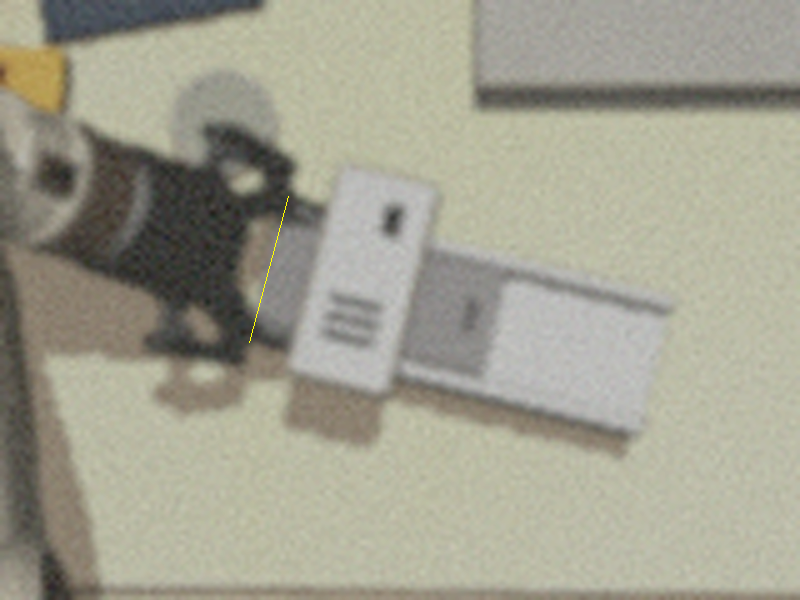

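View pics/a4.png

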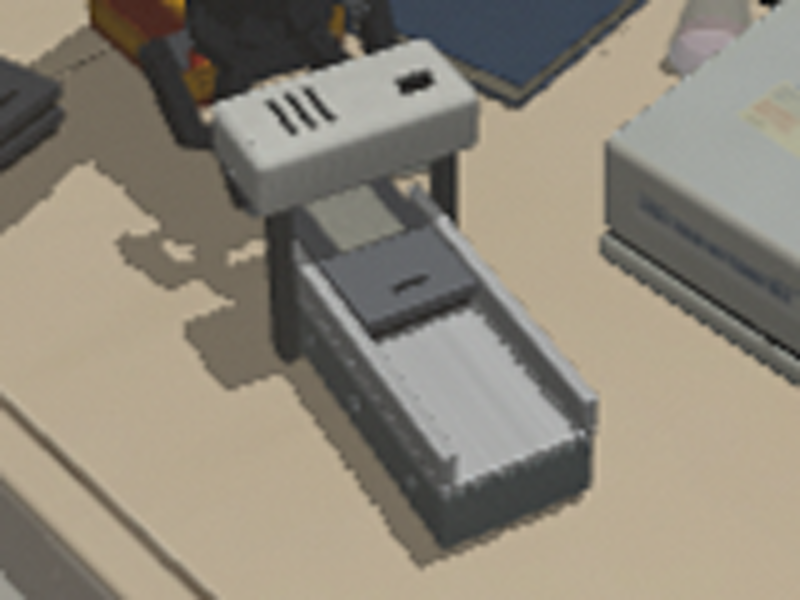

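Emit:
{"api": "move_arm", "payload": {"series": [[[0,0,0.3,0,0,0,0],[0.1,0.4,0.1,0,0,0,0],[0.2,0.7,0,0,0,0,0],[0.2,1.0,0,0,0,0,0],[0.2,1.0,0,0,0,0,0]]]}}

```text
clock: 10.6
eef_pos: [0.5421, 0.0084, 0.0531]
tool_rot: [0.74, 0.581, -0.266, 0.21]
ft_force: [-0.6, 1.0, -0.4]
grip_width: 0.0633
```

```bash
python3 g.py .0;  python3 st.py b1
```

```text
dpos cm [-0.75 -3.31 -0.4 ] rotvec deg [-0.3  0.1  0.2] | eef [0.5421 0.0084 0.0531] w 0.0633 F [-0.6  1.  -0.4] t 10.6 q [ 0.32  0.75  0.13  1.37 -0.57  2.26]
[ 0.53454828 -0.02464984  0.0490787 ]
t 10.65 eef [0.5427 0.0102 0.0529] stand x,y mm -0.2 63.9 jaw deg -13.6 toolz [-0.149 -0.619 -0.771] w 0.0629 F [ 1.5  0.7 -1. ] q [ 0.33  0.75  0.13  1.37 -0.57  2.26]
```

View pics/b1.png

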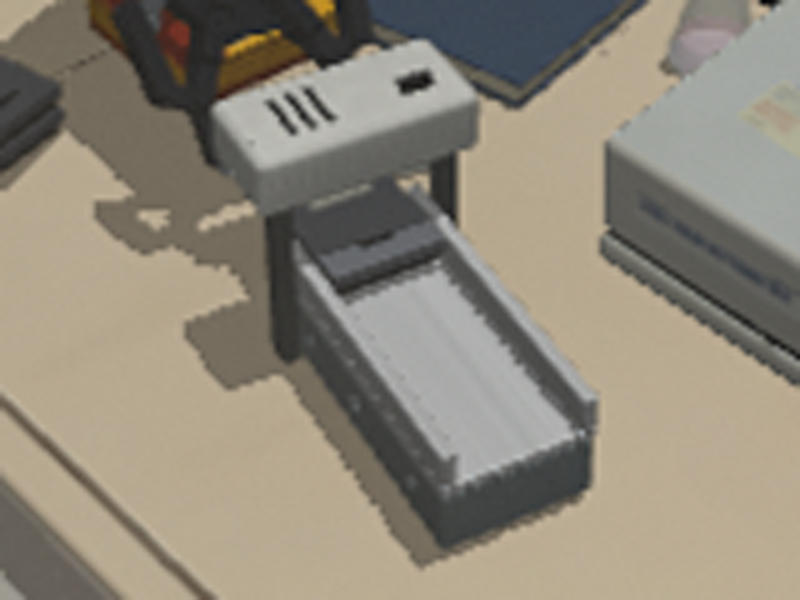

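Emit:
{"api": "move_arm", "payload": {"series": [[[0.2,1.0,0,0,0,0,0],[0.3,1.2,0.1,0,0,0,0],[0.3,1.2,0.1,0,0,0,0],[0.3,1.2,0.1,0,0,0,0],[0.3,1.2,0.2,0,0,0,0]]]}}

```text
clock: 11.15
eef_pos: [0.5572, 0.0735, 0.0574]
tool_rot: [0.739, 0.582, -0.266, 0.21]
ft_force: [-0.0, -0.5, -1.0]
grip_width: 0.0628
```

Emit:
{"api": "move_arm", "payload": {"series": [[[0.3,1.2,0.2,0,0,0,0],[0.3,1.2,0.3,0,0,0,0],[0.3,1.2,0.3,0,0,0,0],[0.1,0.8,0.5,0,0,0,0],[0,0.3,0.5,0,0,0,0]]]}}

```text
clock: 11.65
eef_pos: [0.5679, 0.1279, 0.075]
tool_rot: [0.738, 0.584, -0.266, 0.21]
ft_force: [0.6, -0.4, -1.7]
grip_width: 0.0629
```

```bash
python3 g.py .0;  python3 st.py; python3 - <<'E'
from h import *
for n in('scene','top'):
    rgb,d=cam(n); np.savez('/tmp/held_%s.npz'%n,rgb=rgb,d=d); o=(proj(n,[[.53,.08,.07]])[0]-[80,60]).astype(int); print(n,o)
    save('b2'+n,cv2.convertScaleAbs(cv2.resize(rgb[o[1]:o[1]+120,o[0]:o[0]+160],None,fx=5,fy=5,interpolation=cv2.INTER_CUBIC),alpha=1.4))
E
```

```text
dpos cm [ -3.33 -15.26  -2.59] rotvec deg [-0.4  0.1 -0.1] | eef [0.5679 0.1279 0.075 ] w 0.0629 F [ 0.6 -0.4 -1.7] t 11.65 q [ 0.48  0.88  0.44  1.63 -0.51  2.41]
[ 0.53454828 -0.02464984  0.0490787 ]
t 11.65 eef [0.5679 0.1279 0.075 ] stand x,y mm -3.1 184.2 jaw deg -13.3 toolz [-0.147 -0.621 -0.77 ] w 0.0629 F [ 0.6 -0.4 -1.7] q [ 0.48  0.88  0.44  1.63 -0.51  2.41]
scene [139 131]
top [118 160]
```

View pics/b2scene.png

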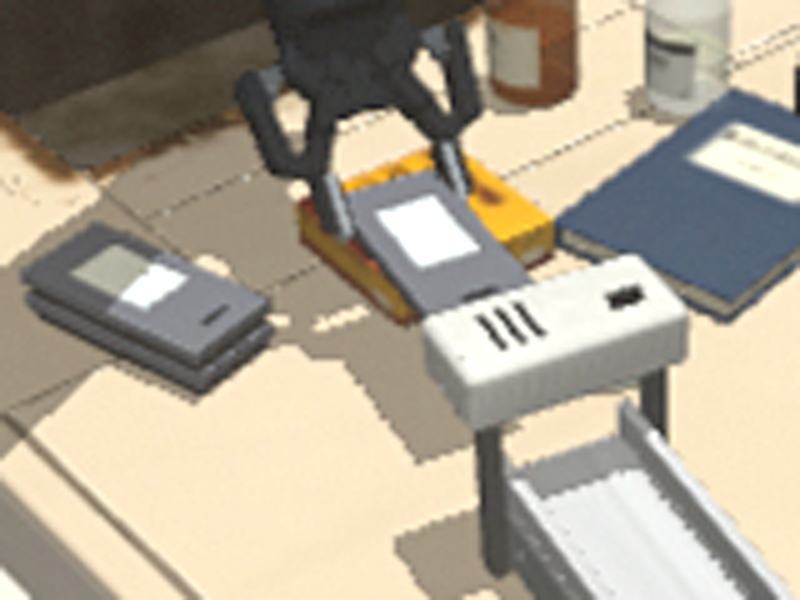

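View pics/b2top.png

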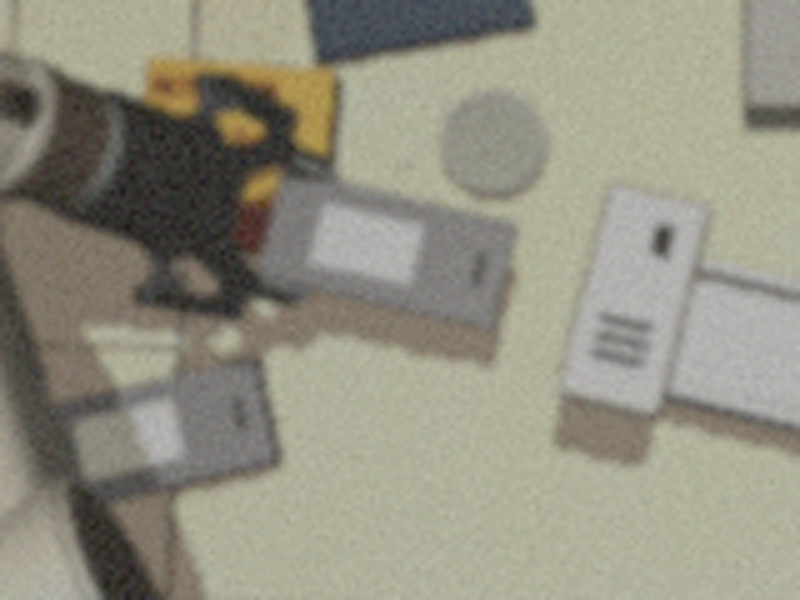

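```bash
python3 - <<'E'
from fit import *
z=np.load('/tmp/held_top.npz'); o=np.array([118,160]); n='top'
px=o+(np.array([(285,180),(515,222),(488,327),(262,282)])-2)/5
M=lambda h:[(32,70,h),(32,-70,h),(-32,-70,h),(-32,70,h)]
for h in(.092,.094):
    f=lambda p:(proj(n,w(p,M(h)))-px).ravel()
    r=least_squares(f,[.558,.086,-.23],x_scale=[.01,.01,.1]); print(h,r.x,np.round(f(r.x),1))
p=r.x
for n in('top','scene'):
    W=cloud(n,np.load(f'/tmp/held_{n}.npz')['d']); c,s=np.cos(p[2]),np.sin(p[2]); dx=W[...,0]-p[0];dy=W[...,1]-p[1]; a=c*dx+s*dy;b=-s*dx+c*dy
    m=(abs(a)<26)&(abs(a)<.026)&(b<.035)&(b>-.062)&(abs(W[...,2]-.094)<.02); P=np.stack([a[m],b[m],np.ones(m.sum())],1); k,res,_,_=np.linalg.lstsq(P,W[...,2][m],rcond=None); print(n,m.sum(),'slope x,y rad',np.round(k,4))
E
```

```text
0.092 [ 0.55775193  0.08793809 -0.17919498] [-0.7 -0.8  0.4  0.1  1.2  0.5 -0.9  0.2]
0.094 [ 0.55747866  0.08767177 -0.17921741] [-0.7 -0.8  0.4  0.1  1.3  0.5 -1.   0.2]
top 592 slope x,y rad [-0.0045  0.008   0.0961]
scene 380 slope x,y rad [0.0107 0.0048 0.0941]
```

```bash
cat > hv.py <<'E'
from fit import *
import sys
# usage: npzprefix outname x y yaw ztop
pre,out=sys.argv[1:3]; x,y,yaw,zt=map(float,sys.argv[3:7])
ims=[]
for n in('top','scene'):
    r=np.load(f'/tmp/{pre}_{n}.npz')['rgb']; o=(proj(n,[[x,y,zt]])[0]-[33,33]).astype(int); k=6
    im=cv2.convertScaleAbs(cv2.resize(r[o[1]:o[1]+66,o[0]:o[0]+66],None,fx=k,fy=k,interpolation=cv2.INTER_CUBIC),alpha=1.4)
    q=((proj(n,w([x,y,yaw],[(32,70,zt),(32,-70,zt),(-32,-70,zt),(-32,70,zt)]))-o)*k+k/2-.5).round().astype(np.int32); cv2.polylines(im,[q],True,(255,0,0),1); ims.append(im)
save(out,np.hstack(ims))
E
python3 hv.py held h1 .5578 .0865 -.232 .094
```

```text
(no output)
```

View pics/h1.png

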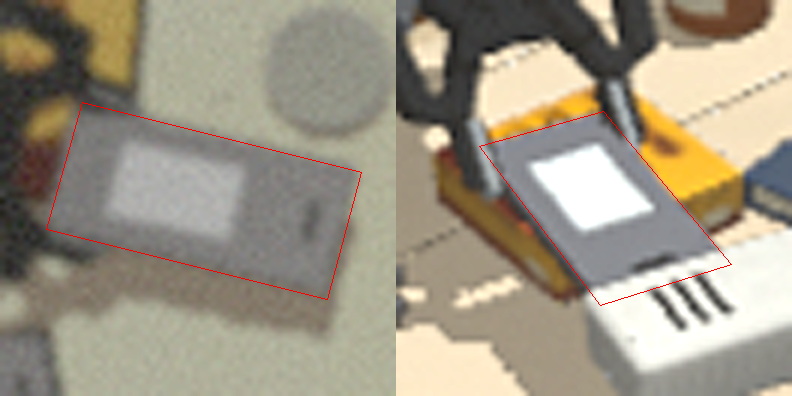

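Emit:
{"api": "move_arm", "payload": {"series": [[[-0.4,0.3,1.0,0,0,1.0,0],[-1.0,1.0,0.8,0,0,2.5,0],[-1.3,1.5,0.5,0,0,3.0,0],[-1.3,1.5,0.2,0,0,3.0,0],[-1.3,1.5,0,0,0,3.0,0]]]}}

```text
clock: 12.25
eef_pos: [0.5139, 0.1818, 0.1039]
tool_rot: [0.67, 0.661, -0.241, 0.239]
ft_force: [0.2, 0.3, -1.1]
grip_width: 0.0626
```

```bash
cat > p.py <<'E'
from go import *
import sys
# centre offset from TCP (along u, x) and height of centre above TCP
h=float(sys.argv[1]); off=float(sys.argv[2]) if len(sys.argv)>2 else .0428
Rt,x,u,b=target(.25,np.radians(39.6))
C=np.array([.4512,.2296,.045+h]); T=C+off*u+np.array([0,0,-.0099]); delta(Rt,T)
E
python3 p.py .03
```

```text
dpos cm [-7.33  8.93 -3.88] rotvec deg [ 0.   0.1 15.1] | eef [0.5139 0.1818 0.1039] w 0.0626 F [ 0.2  0.3 -1.1] t 12.25 q [ 0.63  0.74  0.26  1.54 -0.54  2.34]
```

Emit:
{"api": "move_arm", "payload": {"series": [[[-1.2,1.5,0,0,0,2.5,0],[-1.2,1.5,0,0,0,2.5,0],[-1.2,1.5,0,0,0,2.5,0],[-1.2,1.5,0,0,0,2.5,0],[-0.8,1.0,0,0,0,2.0,0]]]}}

```text
clock: 12.75
eef_pos: [0.4533, 0.2523, 0.1089]
tool_rot: [0.594, 0.73, -0.212, 0.264]
ft_force: [-0.3, 0.4, -0.8]
grip_width: 0.0627
```

```bash
python3 p.py .03
```

```text
dpos cm [-1.27  1.88 -4.38] rotvec deg [-0.1  0.2  2.5] | eef [0.4533 0.2523 0.1089] w 0.0627 F [-0.3  0.4 -0.8] t 12.75 q [ 0.82  0.67  0.14  1.48 -0.55  2.31]
```

Emit:
{"api": "move_arm", "payload": {"series": [[[-0.6,0.9,0,0,0,1,0],[-0.4,0.6,-0.7,0,0,0.8,0],[-0.2,0.2,-1.2,0,0,0.4,0],[0,0,-1.2,0,0,0.2,0],[0,0,-0.7,0,0,0,0]]]}}

```text
clock: 13.25
eef_pos: [0.4404, 0.2706, 0.0699]
tool_rot: [0.577, 0.743, -0.205, 0.269]
ft_force: [0.5, -0.2, -1.7]
grip_width: 0.0629
```

```bash
cat > snap.py <<'E'
import sys
from h import *
for n in('scene','top'):
    rgb,d=cam(n); np.savez(f'/tmp/{sys.argv[1]}_{n}.npz',rgb=rgb,d=d)
E
python3 p.py .03; python3 snap.py hov; python3 hv.py hov h2 .4512 .2296 .25 .036;python3 p.py .03; 
```

```text
dpos cm [ 0.02  0.05 -0.48] rotvec deg [-0.2  0.3 -0.2] | eef [0.4404 0.2706 0.0699] w 0.0629 F [ 0.5 -0.2 -1.7] t 13.25 q [ 0.86  0.71  0.09  1.39 -0.55  2.31]
dpos cm [ 0.05  0.11 -0.46] rotvec deg [-0.1  0.2 -0.1] | eef [0.4401 0.27   0.0697] w 0.0626 F [ 0.1  0.  -0.8] t 13.35 q [ 0.86  0.71  0.09  1.39 -0.55  2.31]
```

View pics/h2.png

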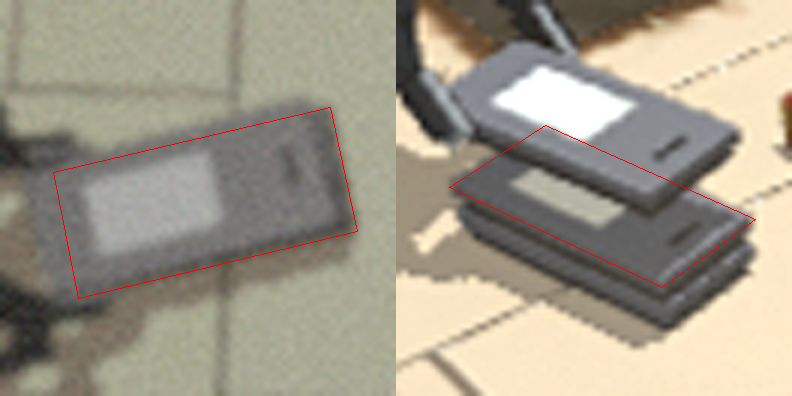

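```bash
python3 hv.py hov h3 .4507 .2287 .25 .0886; cat > corn.py <<'E'
E

```

```text
(no output)
```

View pics/h3.png

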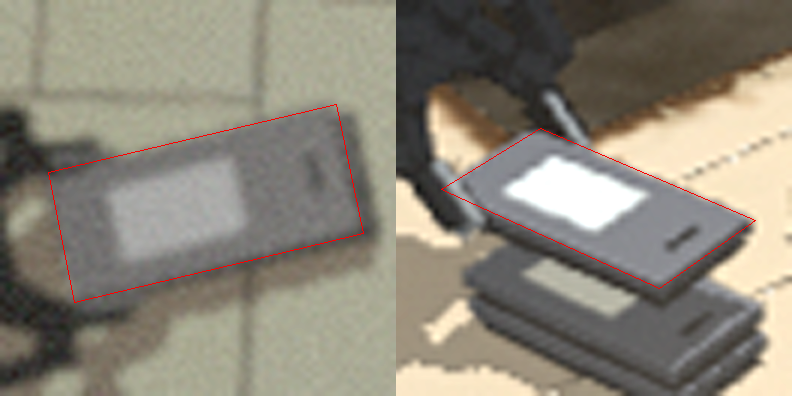

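```bash
python3 - <<'E'
from fit import *
n='top'; r=np.load('/tmp/hov_top.npz')['rgb']; x,y,yaw,zt=.4507,.2287,.25,.0886
o=(proj(n,[[x,y,zt]])[0]-[33,25]).astype(int);k=12
g=r[o[1]:o[1]+50,o[0]:o[0]+66].astype(float); g=np.clip((g-40)*2.2,0,255).astype(np.uint8)
im=cv2.resize(g,None,fx=k,fy=k,interpolation=cv2.INTER_CUBIC)
for zz,xx,yy,c in((zt,x,y,(255,0,0)),(.036,.4512,.2296,(0,255,0))):
    q=((proj(n,w([xx,yy,yaw],[(32,70,zz),(32,-70,zz),(-32,-70,zz),(-32,70,zz)]))-o)*k+k/2-.5).round().astype(np.int32); cv2.polylines(im,[q],True,c,1)
save('h4',im)
E
```

```text
(no output)
```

View pics/h4.png

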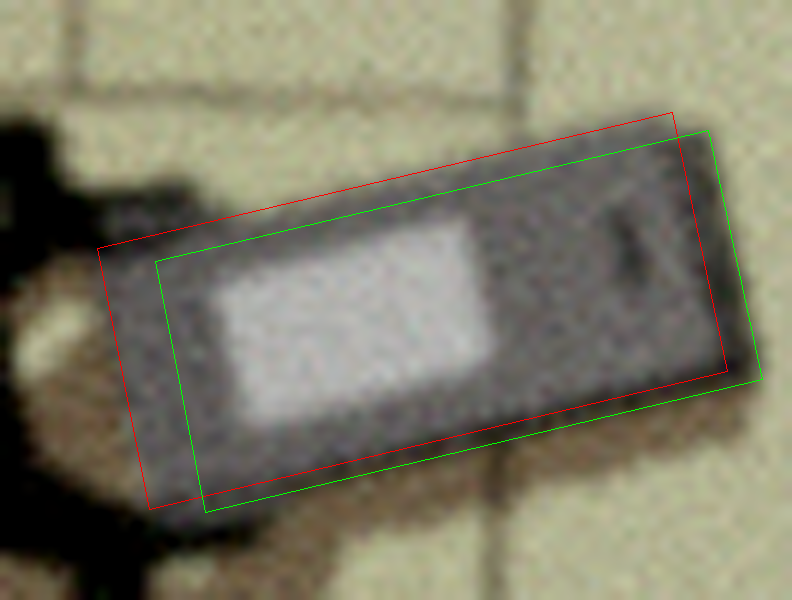

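Emit:
{"api": "move_arm", "payload": {"series": [[[0,0.1,-0.8,0,0,0,0],[0,0,-0.8,0,0,0,0],[0,0,-0.6,0,0,0,0],[0,0,-0.3,0,0,0,0],[0,0,-0.1,0,0,0,0]]]}}

```text
clock: 13.85
eef_pos: [0.4412, 0.2699, 0.0412]
tool_rot: [0.578, 0.742, -0.206, 0.269]
ft_force: [0.2, 0.6, -1.6]
grip_width: 0.063
```

```bash
python3 p.py 0.001; python3 snap.py h5; python3 hv.py h5 h5 .4512 .2296 .25 .060;python3 p.py .001; 
```

```text
dpos cm [-0.06  0.11 -0.51] rotvec deg [-0.1  0.3  0. ] | eef [0.4412 0.2699 0.0412] w 0.063 F [ 0.2  0.6 -1.6] t 13.85 q [ 0.86  0.74  0.07  1.34 -0.55  2.31]
dpos cm [-0.06  0.1  -0.54] rotvec deg [-0.1  0.3  0. ] | eef [0.4412 0.27   0.0415] w 0.0629 F [ 0.3  0.6 -0.9] t 13.95 q [ 0.86  0.74  0.07  1.34 -0.55  2.31]
```

View pics/h5.png

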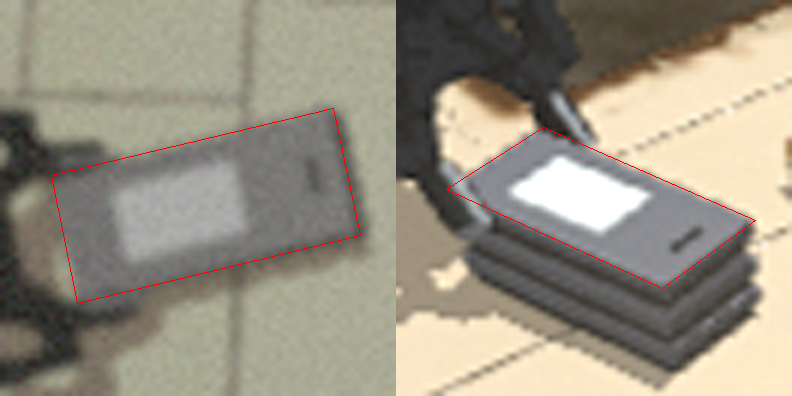

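Emit:
{"api": "move_arm", "payload": {"series": [[[-0.1,0.1,-0.1,0,0,0,0],[0,0,-0.2,0,0,0,0],[0,0,-0.1,0,0,0,0],[0,0,-0.1,0,0,0,0],[0,0,0,0,0,0,0]]]}}

```text
clock: 14.45
eef_pos: [0.4406, 0.2719, 0.0372]
tool_rot: [0.578, 0.743, -0.205, 0.269]
ft_force: [0.5, 0.1, -0.7]
grip_width: 0.063
```

```bash
python3 p.py 0.0; python3 snap.py h6; python3 hv.py h6 h6 .4512 .2296 .25 .055;python3 p.py .0; 
```

```text
dpos cm [ 0.01 -0.08 -0.21] rotvec deg [-0.2  0.4  0. ] | eef [0.4406 0.2719 0.0372] w 0.063 F [ 0.5  0.1 -0.7] t 14.45 q [ 0.86  0.75  0.07  1.33 -0.55  2.31]
dpos cm [ 0.   -0.08 -0.21] rotvec deg [-0.2  0.4  0. ] | eef [0.4406 0.2719 0.0372] w 0.0629 F [-0.1  0.2 -1.3] t 14.55 q [ 0.86  0.75  0.07  1.33 -0.55  2.31]
```

View pics/h6.png

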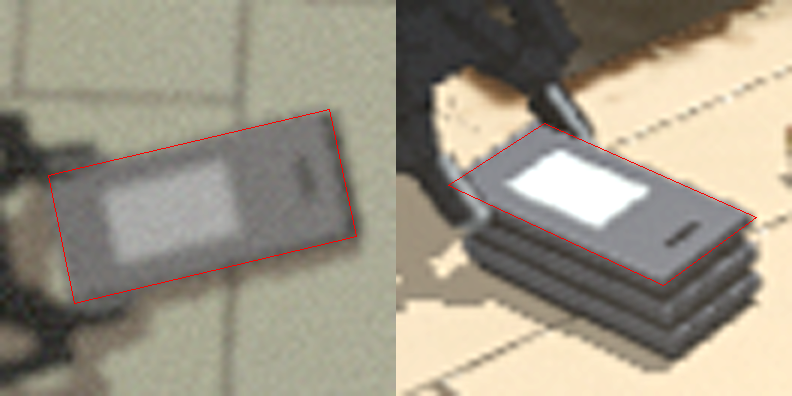

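Emit:
{"api": "move_arm", "payload": {"series": [[[0,-0.1,-0.1,0,0,0,0],[0,0,-0.1,0,0,0,0],[0,0,0,0,0,0,0],[0,0,0,0,0,0,0],[0,0,0,0,0,0,0]]]}}

```text
clock: 15.05
eef_pos: [0.4409, 0.2712, 0.0364]
tool_rot: [0.578, 0.743, -0.204, 0.269]
ft_force: [-1.4, 0.7, 0.7]
grip_width: 0.0626
```

```bash
python3 p.py 0.0
```

```text
dpos cm [-0.03 -0.01 -0.13] rotvec deg [-0.2  0.4 -0. ] | eef [0.4409 0.2712 0.0364] w 0.0626 F [-1.4  0.7  0.7] t 15.05 q [ 0.86  0.75  0.07  1.33 -0.55  2.31]
```

Emit:
{"api": "move_arm", "payload": {"series": [[[0,0,-0.1,0,0,0,0],[0,0,0,0,0,0,0],[0,0,0,0,0,0,0],[0,0,0,0,0,0,0],[0,0,0,0,0,0,0]]]}}

```text
clock: 15.55
eef_pos: [0.441, 0.2712, 0.0363]
tool_rot: [0.578, 0.743, -0.204, 0.27]
ft_force: [-1.7, 1.2, 2.5]
grip_width: 0.0624
```

```bash
python3 p.py 0.0
```

```text
dpos cm [-0.04 -0.01 -0.12] rotvec deg [-0.2  0.5 -0.1] | eef [0.441  0.2712 0.0363] w 0.0624 F [-1.7  1.2  2.5] t 15.55 q [ 0.86  0.75  0.07  1.33 -0.55  2.31]
```

Contact felt (Fz +2.5 N): release.

Emit:
{"api": "move_arm", "payload": {"series": [[[0,0,0,0,0,0,0.76],[0,0,0,0,0,0,0.8],[0,0,0,0,0,0,0.9],[0,0,0,0,0,0,1],[0,0,0,0,0,0,1]]]}}

```text
clock: 16.05
eef_pos: [0.4412, 0.2707, 0.0353]
tool_rot: [0.578, 0.742, -0.204, 0.27]
ft_force: [-0.7, 0.3, 0.2]
grip_width: 0.0857
```

```bash
python3 p.py 0.0; python3 snap.py h7; python3 hv.py h7 h7 .4512 .2296 .25 .054
```

```text
dpos cm [-0.06  0.04 -0.02] rotvec deg [-0.1  0.5 -0. ] | eef [0.4412 0.2707 0.0353] w 0.0857 F [-0.7  0.3  0.2] t 16.05 q [ 0.86  0.75  0.07  1.33 -0.55  2.31]
```

View pics/h7.png

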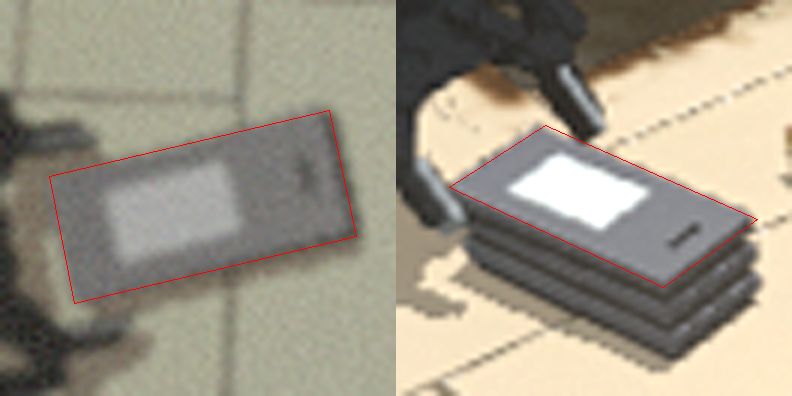

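Emit:
{"api": "move_arm", "payload": {"series": [[[-0.1,0.5,0.6,0,0,0,1],[-0.3,1.2,1.5,0,0,0,1],[-0.3,1.2,1.5,0,0,0,1],[-0.4,1.5,2.0,0,0,0,1],[-0.4,1.5,2.0,0,0,0,1]]]}}

```text
clock: 16.65
eef_pos: [0.4241, 0.3287, 0.1129]
tool_rot: [0.578, 0.741, -0.208, 0.27]
ft_force: [0.6, 0.9, -0.1]
grip_width: 0.0854
```

Emit:
{"api": "move_arm", "payload": {"series": [[[-0.4,1.5,2.5,0,0,0,1],[-0.4,1.5,2.5,0,0,0,1],[-0.2,0.8,1.5,0,0,0,1],[0,0,0,0,0,0,1],[0,0,0,0,0,0,1]]]}}

```text
clock: 17.15
eef_pos: [0.4131, 0.3724, 0.1848]
tool_rot: [0.578, 0.743, -0.204, 0.27]
ft_force: [1.0, -0.2, 0.6]
grip_width: 0.0851
```

```bash
python3 st.py; python3 snap.py h8; python3 hv.py h8 h8 .4512 .2296 .25 .054; python3 - <<'E'
from fit import *
for n in('top','scene'):
    W=cloud(n,np.load(f'/tmp/h8_{n}.npz')['d']); dx=W[...,0]-.4512;dy=W[...,1]-.2296;c,s=np.cos(.25),np.sin(.25); a=c*dx+s*dy;b=-s*dx+c*dy
    m=(abs(a)<.026)&(abs(b)<.06)&(abs(W[...,2]-.054)<.03); P=np.stack([a[m],b[m],np.ones(m.sum())],1); k=np.linalg.lstsq(P,W[...,2][m],rcond=None)[0]; print(n,m.sum(),np.round(k,4))
for t in('filter_box','petri_dish','beaker'):
    for n in('top','scene'): print(n,t,[np.round(r['at'],3).tolist() for r in bot.find_in(n,t)][:1])
r=np.load('/tmp/h8_scene.npz')['rgb']; save('full',r)
E
```

```text
t 17.15 eef [0.4131 0.3724 0.1848] stand x,y mm -210.6 385.9 jaw deg 14.4 toolz [ 0.165 -0.615 -0.771] w 0.0851 F [ 1.  -0.2  0.6] q [ 0.99  0.75  0.48  1.81 -0.49  2.45]
top 724 [0.0081 0.002  0.0556]
scene 451 [0.0381 0.018  0.0544]
top filter_box [[0.45, 0.23, 0.052]]
scene filter_box [[0.613, 0.171, 0.032]]
top petri_dish [[0.636, 0.036, 0.02]]
scene petri_dish []
top beaker [[0.491, -0.441, 0.021]]
scene beaker [[0.492, -0.431, 0.037]]
```

View pics/h8.png

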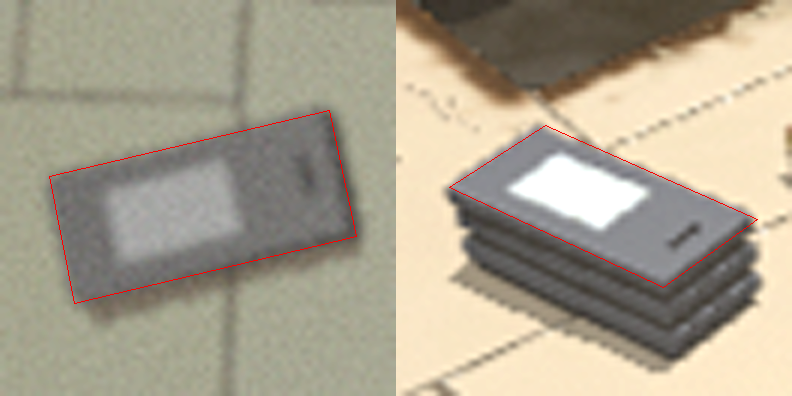

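View pics/full.png

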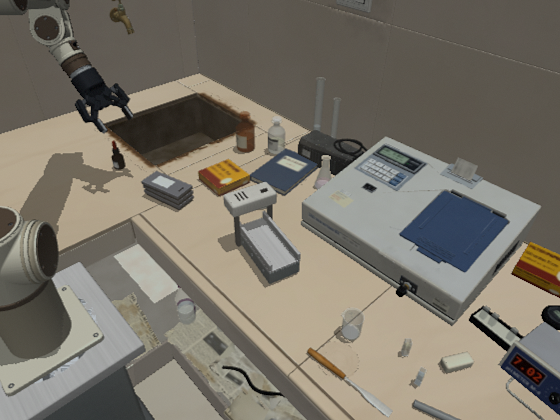

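```bash
python3 - <<'E'
from fit import *
n='scene'; r=np.load('/tmp/h8_scene.npz')['rgb']; x,y=.4512,.2296
o=(proj(n,[[x,y,.036]])[0]-[33,25]).astype(int);k=12
im=cv2.convertScaleAbs(cv2.resize(r[o[1]:o[1]+50,o[0]:o[0]+66],None,fx=k,fy=k,interpolation=cv2.INTER_CUBIC),alpha=1.6)
for zz,c in((.054,(255,0,0)),(.036,(0,255,0)),(.018,(0,128,255))):
    q=((proj(n,w([x,y,.25],[(32,-70,zz),(-32,-70,zz),(-32,70,zz),(32,70,zz)]))-o)*k+k/2-.5).round().astype(np.int32); cv2.polylines(im,[q if zz>.05 else q[:3]],zz>.05,c,1)
save('h9',im)
for n in('top','scene'):
    W=cloud(n,np.load(f'/tmp/h8_{n}.npz')['d']); dx=W[...,0]-x;dy=W[...,1]-y;c,s=np.cos(.25),np.sin(.25); a=c*dx+s*dy;b=-s*dx+c*dy
    m=(abs(a)<.022)&(abs(b)<.055)&(abs(W[...,2]-.054)<.008); P=np.stack([a[m],b[m],np.ones(m.sum())],1); k=np.linalg.lstsq(P,W[...,2][m],rcond=None)[0]; print(n,m.sum(),np.round(k,4))
E
```

```text
top 552 [0.0179 0.0038 0.0556]
scene 341 [-0.0012  0.0065  0.0548]
```

View pics/h9.png

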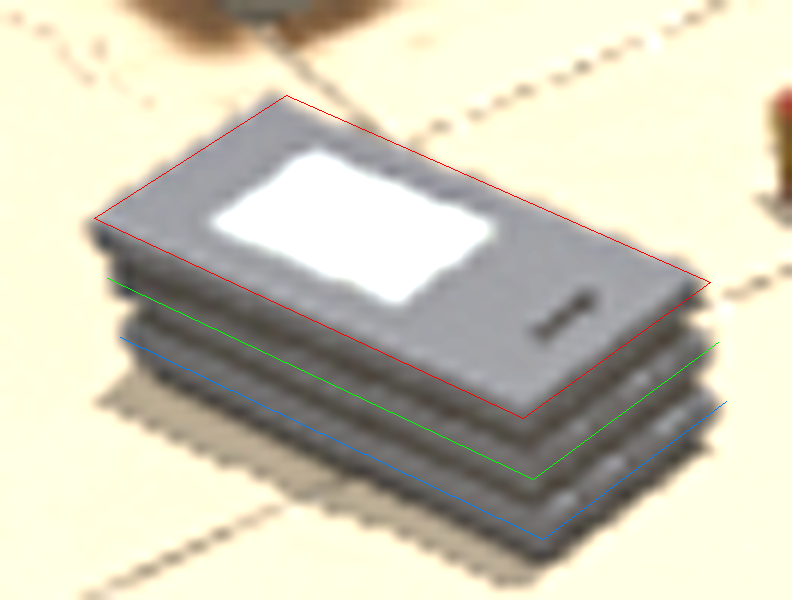

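```bash
python3 -c "
from workcell import bot
print(bot.job_done(), bot.get_obs()['clock'])"
```

```text
the job is handed in; nothing more can be done
the job is handed in; nothing more can be done
```

The case is on the pile and I handed the job in at about 17 s; the system gave no verdict. I pushed the case along the channel until about 55 mm stuck out. I then gripped that end across its width with the gripper tilted 40°, drew it straight out level and turned it about 28°. I set it down until I felt light contact (about 2.5 N), released, and backed off along the tool axis.

Last checks:
- **Position:** In both camera views the case lies on the pile's original outline to within about 1–2 mm. The two lower cases are still in place and square.
- **Level:** The top face measures about 0.055 m high, against 0.054 m expected. Tilt is about 0.02 rad or less in both views, within the 0.05 rad limit.
- **Bystanders:** The dish and beaker were found within 2 mm of their starting positions, and the carton within about 5 mm, roughly what the detector can resolve.

Two readings disagreed and were set aside:
- **Level fit:** One loose depth fit gave a slope of 0.04 rad, which went away once stray edge points were excluded.
- **Carton detection:** The top-camera detector once mistook the pile for the carton. The scene camera shows the carton in place.

The lamp was not touched as far as I could see: no force spike appeared, and the lamp looks unmoved in the final picture.

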